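# Load, clamp and start the tube shaker

## Task

Get the tube shaker running: first turn its speed dial back to Off, click by click. Then stand every tube rack upright in the loading bay between the two jaws, crank the handle clockwise until the sprung jaw pad squeezes the row of racks firmly against the fixed jaw, and only then turn the dial clockwise four clicks from Off, to the fourth mark. Leave the temperature logger where it lies.

Things in the scene. Friction and masses are not known exactly. Their poses are not given: they have to be found in the camera images.
- shaker: White bench shaker, 84 mm deep (x), 450 mm wide (y). Origin on the desk under the middle of its loading bay; x away from the robot, y left along the bay, z up. The bay is a flat platform 76 mm deep, 8 mm above the desk, open to front, back and top. At its right (-y) end: fixed jaw, then console with dial (top 45 mm up); at its left: moving jaw, then crank gearbox (41 mm). Jaw tops 42 mm up.
- fixed_jaw: The fixed jaw, an upright aluminium plate 74 mm wide (x), 12 mm thick and 34 mm tall at the right end of the bay. Origin at the lower edge of its inner face, which looks to +y, 102.5 mm right of the shaker's origin.
- fixed_face (a point): Middle of the fixed jaw's inner face, 17 mm above the platform; axes as the shaker's.
- pad_face (a point): Middle of the face of the moving jaw's sprung pad (looks to -y, to the fixed jaw), 17 mm above the platform; axes as the shaker's. Bay between the two faces is 205 mm long when fully open.
- jaw_slide (a joint): Travel of the moving jaw to -y, in m: 0 fully open, at most 0.127. It moves 40 mm for each full turn of the crank and stays where it is left.
- jaw_pad (a joint): How far the spring-loaded pad of the moving jaw is pressed back, in m: 0 free, 0.010 at its stop; spring 1500 N/m. A row of racks is firmly squeezed from 0.003 on; 0.004 to 0.008 is good.
- crank (a joint): Angle of the crank in rad, clockwise seen from above is positive and closes the jaw; 0 to 20 (0: jaw open). Vertical axis, 190 mm left of the shaker's origin. At 0 the arm points to -x of the shaker. It takes about 0.12 N m (3 N at the handle) and stays where it is left.
- crank_handle (a point): On the axis of the upright, freely spinning black handle of the crank, 40 mm from the crank's axis, 17 to 20 mm in diameter and 42 mm tall; this point is 82 mm above the desk, the handle runs from 58 to 100 mm.
- dial (a joint): Angle of the speed dial, rad, clockwise from above positive; its vertical axis is 166.5 mm right of the shaker's origin. At Off (0) the white pointer line points at the long mark (shaker's -x); eight more marks follow clockwise every 0.5236 rad, each a detent: let go between two, it springs to the nearer. Fourth mark: 2.094. Stops just beyond Off and the eighth mark. Peak torque 0.08 N m.
- dial_grip (a point): On the dial's vertical axis, where to grip its black bar, which is 44 mm long, 14 mm wide and stands 8 to 38 mm above the console on a disc 46 mm across. This point is 31 mm above the console, 76 mm above the desk. Its x axis runs along the bar, the pointer end is at -x.
- dial_pointer (a point): Pointer end of the dial's bar, 20 mm from the dial's axis, at the top of the bar.
- logger: Temperature logger, flat pale box 52 x 82 x 17 mm, origin under its centre. It lies among the racks and is to be left alone.
- rack_1: Tube rack: white plastic frame 60 (x) by 40 (y) by 34 mm tall holding six clear capped tubes fast in it, 56 mm tall in all, about 100 g. Origin at the centre of its underside, z up. May be absent. Grip it across its 60 mm; stand it with its 40 mm along the bay (either way round), so that four fit in a row.
- rack_2: Tube rack: white plastic frame 60 (x) by 40 (y) by 34 mm tall holding six clear capped tubes fast in it, 56 mm tall in all, about 100 g. Origin at the centre of its underside, z up. May be absent. Grip it across its 60 mm; stand it with its 40 mm along the bay (either way round), so that four fit in a row.
- rack_3: Tube rack: white plastic frame 60 (x) by 40 (y) by 34 mm tall holding six clear capped tubes fast in it, 56 mm tall in all, about 100 g. Origin at the centre of its underside, z up. May be absent. Grip it across its 60 mm; stand it with its 40 mm along the bay (either way round), so that four fit in a row.
- rack_4: Tube rack: white plastic frame 60 (x) by 40 (y) by 34 mm tall holding six clear capped tubes fast in it, 56 mm tall in all, about 100 g. Origin at the centre of its underside, z up. May be absent. Grip it across its 60 mm; stand it with its 40 mm along the bay (either way round), so that four fit in a row.
There are look-alikes about, which are no part of the job. What is shaped like the rack_3 but red is not meant. What is shaped like the rack_2 but black is not meant.

How it is judged:
By the outcome, as a careful person would: the job done as asked, in the order asked, and still so for the second after the job is handed in, with the robot touching nothing.
Of rack_1, rack_2, rack_3, rack_4 only 3 to 4 are there at a start; the rules pass over those that are not, and their reading is None.
At some moment in a run one of rack_1, rack_2, rack_3, rack_4 may be knocked a few centimetres aside while the robot is not near it.
Once in a run the grip may slacken for a moment while it holds something.
It also fails if it takes over 210 s, if anything falls off the work surface, if the arm or the gripper's body presses on something with over 40 N, if the wrist force passes 120 N, or if a joint passes its speed limit or range.

## Robot

A 6-joint arm with a two-finger parallel gripper is mounted at the origin on a cart in front of the work surface, level with it; the furniture and walls round the work are solid. World frame = base frame: x ahead of the robot, y to its left, z up, the work surface at z = 0. Lengths are in m, angles in rad, forces in N, time in s.
With the tool pointing down it reaches from about 0.375 to 0.9 m from the base axis. Payload 3.1 kg.
Tool frame: the origin (TCP) lies on the mounting face of the last link; the fingertips stand 173 mm ahead of it and the grasp point (between the pads) lies ahead of it (r.grip_point_offset is the z of the grasp point in the tool frame, in m); z points along the fingers, y is the direction in which the jaws open and shut (so a half turn about z gives the same grasp; the last joint's range is limited). The gripper opens to 85 mm and grips with 20 to 120 N. Pads are 22 mm wide; open, the fingers measure 114 mm over their backs; the gripper's body (76 mm by 85 mm) begins 54 mm behind the grasp point. The pads swing forward as they close: fully open they stand 13 mm farther back than shut.
Start: joints at [-1.331, 0.527, 1.433, -0, 1.181, -0.178], TCP at [0.254, -0.571, 0.405] pointing down, gripper open.
Joint ranges: [-3.08, 3.08], [-0.75, 2.2], [0.22, 2.44], [-1.43, 4.57], [0, 2.65], [-2.85, 2.85]. Speed limits (rad/s): [2.79, 2.79, 3.14, 3.14, 3.14, 3.14].

## Interface

Orientations are given as a rotation vector (axis times angle).
In Python, from rig import r gives the robot as it stands.
- The arm moves only by the tool drive_tool, never from a script. Its argument "steps" is a list of rows, each an object of numbers: "gripper": the closure, from -1 (fully open) to 1 (shut); "dx", "dy", "dz": the shift along the tool's x, y, z in m; "yaw": the turn about the tool's z in degrees. In form: [{"gripper": .., "dx": .., "dy": .., "dz": .., "yaw": ..}, ...]. A call has 1 to 10 rows; each row is the pose to reach, as a shift and turn from the pose commanded when the call began, along the tool's axes at that moment; what a row does not reach only later rows make up. A row lasts 1/10 s, in which the tool goes at most 50 mm and 8.59 degrees, less where a joint would pass 70% of its speed; a pose out of reach is approached as far as the arm can. A call with a gripper value outside its range is refused whole. The fingers move at their own pace and stop on an object; "squeeze" is the grip in N (left out, the last holds). Time passes only in rows, so rows that repeat a pose let the fingers close. It gives the time, the measured TCP pose, the force and the opening at its end, in the units of the state.
- r.observe(): the state, without advancing time (a new reading comes with each control period).
- r.capture(name): name is "scene" or "top"; returns (picture, depth): 384x512x3 uint8, blue, green, red; 384x512 float32, m along the optical axis (not along the pixel's ray), 0 where there is no reading.
- r.camera_params(name): a dict with "fx", "fy", "cx", "cy" (pixels), "k1" (the pictures are not rectified: a ray, as slopes to the right and down, at radius r is drawn at 1 + k1 r^2 times it, then the intrinsics apply), "world_to_cam" (4x4, takes a point from world to camera coordinates). Camera axes: x right, y down, z forward; pixel columns grow to the right and rows downward; lengths in m; the calibration is good to about 2 mm. A picture is of the moment at which its call begins. camera_params takes no time and is no camera call.
- r.job_done(): hands the job in, once; it reports no verdict.
The state is a dict: "time": time; "q": joint angles; "joint_velocities": joint speeds; "joint_torque": joint torques, N m; "eef_pos": TCP position; "ee_rot": TCP orientation; "contact_force": force on the tool from outside, world axes, zero at the start; "torque": the same for the moment, N m; "grip_width": opening from 0.0 (shut) to 1.0 (fully open).
Only numpy, scipy, OpenCV 4.12 (cv2) and the standard library are available. Lean on these libraries where they do the work, as an engineer would, in place of code of your own. Each camera call takes 0.05 s, during which the arm holds its last target. There are 200 camera calls.

## Working session

There is one attempt and no reset: what is moved stays moved. The work goes in short steps, Python scripts to look and compute and a tool call to move; the robot and the scene stay as the last step left them, time stands still between calls to the robot, and variables do not carry over. Pictures are saved under pics/ and viewed, about 12 in all and at most 16, crops included, and the job is handed in when it is done.

Besides the shell and the picture viewer there is one more tool, called by a JSON object that holds its "name" and its "arguments". drive_tool: Moves the arm, as the interface text tells. Its arguments: {"type":"object","properties":{"steps":{"type":"array","items":{"type":"object","properties":{"gripper":{"type":"number"},"dx":{"type":"number"},"dy":{"type":"number"},"dz":{"type":"number"},"yaw":{"type":"number"}}}},"squeeze":{"type":"number"}},"required":["steps"]}

```bash
ls; mkdir -p pics; cat > h.py <<'E'
import numpy as np,cv2
from rig import r
def cap(n,save=None):
    im,d=r.capture(n)
    if save: cv2.imwrite('pics/'+save,im)
    return im,d
def ray(n,uv):
    p=r.camera_params(n); x=(np.asarray(uv,float).reshape(-1,2)-[p['cx'],p['cy']])/[p['fx'],p['fy']]
    s=x.copy()
    for _ in range(20): s=x/(1+p['k1']*(s**2).sum(1,keepdims=True))
    T=np.linalg.inv(p['world_to_cam']); return T[:3,3],np.c_[s,np.ones(len(s))]@T[:3,:3].T
def onz(n,uv,z):
    o,d=ray(n,uv); return o+d*((z-o[2])/d[:,2])[:,None]
def cloud(n,dep):
    h,w=dep.shape; v,u=np.mgrid[:h,:w]; o,d=ray(n,np.c_[u.ravel(),v.ravel()])
    return (o+d*dep.reshape(-1,1)).reshape(h,w,3)
def proj(n,P):
    p=r.camera_params(n); P=np.asarray(P,float).reshape(-1,3); c=P@p['world_to_cam'][:3,:3].T+p['world_to_cam'][:3,3]
    s=c[:,:2]/c[:,2:]; s=s*(1+p['k1']*(s**2).sum(1,keepdims=True)); return s*[p['fx'],p['fy']]+[p['cx'],p['cy']]
E
python3 - <<'E'
from h import *
for n in('scene','top'):
    im,d=cap(n,n+'0.png'); p=r.camera_params(n); T=np.linalg.inv(p['world_to_cam']); print(n,p['fx'],p['k1'],T[:3,3],T[:3,2])
    np.savez('pics/'+n+'0.npz',im=im,d=d)
print(r.observe(),r.grip_point_offset)
E
```

```text
pics
scene 395.1954609635267 -0.02834759048457761 [-0.23461674  0.40005157  0.71090736] [ 0.69046257 -0.4038085  -0.60016676]
top 453.69183777720986 -0.18033118016221827 [0.40276387 0.01232796 1.34616734] [ 0.05425578 -0.01139179 -0.99846209]
{'time': 0.1, 'q': array([-1.33149101e+00,  5.28364366e-01,  1.43379262e+00, -8.82818596e-06,
        1.18139770e+00, -1.78506860e-01]), 'joint_velocities': array([ 0.00011268, -0.00248585, -0.0039357 ,  0.00067594,  0.00142456,
        0.00078838]), 'joint_torque': array([ 4.13123803e-05, -4.43304133e+01, -1.78586251e+01, -2.84118660e-04,
        3.86785759e-03, -1.05064416e-06]), 'eef_pos': array([ 0.25354686, -0.5709141 ,  0.4038307 ]), 'ee_rot': array([-3.07136995e+00, -6.51133064e-01,  1.06426407e-04]), 'contact_force': array([ 0.45443943, -0.13071286, -0.77954523]), 'torque': array([0.03469479, 0.01182537, 0.00025171]), 'grip_width': 0.9990932440514649} 0.1547
```

View pics/top0.png

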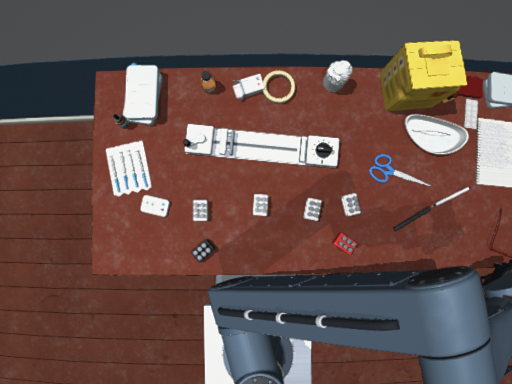

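View pics/scene0.png

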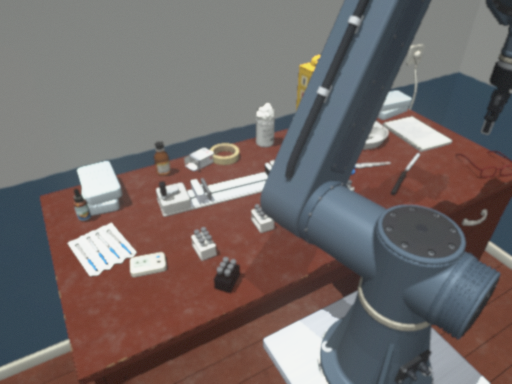

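The top view shows four white racks, at (200,210), (261,205), (313,209) and (351,204). The logger is at (155,206). The look-alikes are black at (203,250) and red at (345,243). The shaker runs from (190,138) to (335,150), with the dial at (323,150) and the crank on the left. Next I'll measure these and check them in one enlarged crop.

```bash
python3 - <<'E'
from h import *
z=np.load('pics/top0.npz'); im,d=z['im'],z['d']; C=cloud('top',d)
print('desk z',np.median(C[225:235,230:290,2]))
H=C[...,2]
def blob(u0,u1,v0,v1,lo,hi):
    m=np.zeros(H.shape,bool); m[v0:v1,u0:u1]=True
    m&=(H>lo)&(H<hi); P=C[m]; rr=cv2.minAreaRect((P[:,:2]*1000).astype(np.float32)); return m.sum(),np.round(P.mean(0),3),np.round(rr[0],0),np.round(rr[1],0),round(rr[2],1),P[:,2].max().round(3)
print('shaker',blob(178,345,120,170,.005,.05))
for n,u,v in(('log',155,206),('A',200,210),('B',261,205),('C',313,209),('D',351,204)):
    print(n,blob(u-16,u+17,v-15,v+16,.008,.08),'upper',blob(u-16,u+17,v-15,v+16,.045,.08)[:3])
print('dial',blob(308,340,135,165,.06,.1)); print('handle',blob(175,200,130,155,.085,.12))
c=im[115:265,135:365]; cv2.imwrite('pics/c1.png',cv2.resize(c,(800,522),interpolation=cv2.INTER_CUBIC))
E
```

```text
desk z 0.00015064499978656443
shaker (np.int64(4017), array([ 0.62 , -0.015,  0.024]), array([627., -17.]), array([499., 149.]), 89.2, np.float64(0.05))<stdin>:7: RuntimeWarning: Mean of empty slice.
  ret = um.true_divide(
Traceback (most recent call last):
ValueError: zero-size array to reduction operation maximum which has no identity
```

```bash
python3 - <<'E'
from h import *
z=np.load('pics/top0.npz'); im,d=z['im'],z['d']; C=cloud('top',d); H=C[...,2]
hsv=cv2.cvtColor(im,cv2.COLOR_BGR2HSV); W=((hsv[...,1]<70)&(hsv[...,2]>90)).astype(np.uint8)
n,L,S,c=cv2.connectedComponentsWithStats(W)
for i in range(1,n):
    x,y,w,h,a=S[i]
    if a<80 or y>240 or y<110: continue
    m=L==i; hp=np.percentile(H[m],[10,50,90]).round(3)
    ct=cv2.findContours(m.astype(np.uint8),0,2)[0][0].reshape(-1,2)
    out=[]
    for zz in (0.017,0.034,0.045):
        P=onz('top',ct,zz); rr=cv2.minAreaRect((P[:,:2]*1000).astype(np.float32)); out.append([np.round(v,1).tolist() for v in rr])
    print(c[i].round(1),a,hp,out)
c=im[115:265,135:365]; cv2.imwrite('pics/c1.png',cv2.resize(c,(800,522),interpolation=cv2.INTER_CUBIC))
E
```

```text
[ 47.2 119. ] 464 [-0.717 -0.7   -0.689] [[[717.7, 651.9], [16.0, 317.2], 0.1], [[713.6, 643.8], [15.8, 313.1], 0.1], [[711.0, 638.5], [15.7, 310.5], 0.1]]
[260.  145.7] 4292 [0.006 0.013 0.047] [[[622.3, -18.5], [457.8, 94.1], 84.1], [[619.5, -18.1], [451.9, 92.9], 84.1], [[617.7, -17.9], [448.2, 92.1], 84.1]]
[128.  167.2] 1807 [-0.001  0.003  0.009] [[[559.0, 380.3], [152.1, 119.7], 11.7], [[557.0, 375.6], [150.1, 118.2], 11.7], [[555.7, 372.6], [148.9, 117.2], 11.7]]
[408.8 177.5] 180 [0.001 0.006 0.01 ] [[[519.0, -471.0], [120.8, 18.2], 68.5], [[517.5, -464.9], [119.2, 18.0], 68.5], [[516.6, -460.9], [118.2, 17.9], 68.5]]
[451.9 195.9] 153 [-0.001  0.007  0.011] [[[467.3, -600.5], [12.5, 122.9], 23.9], [[466.5, -592.6], [12.3, 121.3], 23.9], [[465.9, -587.5], [12.2, 120.3], 23.9]]
[350.4 204.3] 349 [0.002 0.035 0.057] [[[444.9, -279.5], [63.9, 49.1], 13.0], [[444.4, -275.8], [63.1, 48.4], 13.0], [[444.1, -273.4], [62.6, 48.0], 13.0]]
[154.4 205.4] 490 [0.003 0.016 0.02 ] [[[447.8, 300.2], [82.9, 53.9], 76.6], [[447.3, 296.5], [81.8, 53.2], 76.6], [[446.9, 294.1], [81.1, 52.7], 76.6]]
[260.2 204.5] 322 [0.004 0.036 0.058] [[[447.2, -13.1], [44.0, 61.6], 89.4], [[446.7, -12.8], [43.5, 60.8], 89.4], [[446.3, -12.6], [43.1, 60.3], 89.4]]
[200.  209.7] 321 [0.001 0.036 0.058] [[[434.3, 164.6], [41.3, 61.7], 89.7], [[433.9, 162.7], [40.8, 60.9], 89.7], [[433.6, 161.4], [40.4, 60.4], 89.7]]
[312.  208.9] 334 [0.005 0.037 0.058] [[[432.6, -164.9], [45.8, 64.2], 77.8], [[432.2, -162.6], [45.2, 63.3], 77.8], [[432.0, -161.1], [44.9, 62.8], 77.8]]
```

View pics/c1.png

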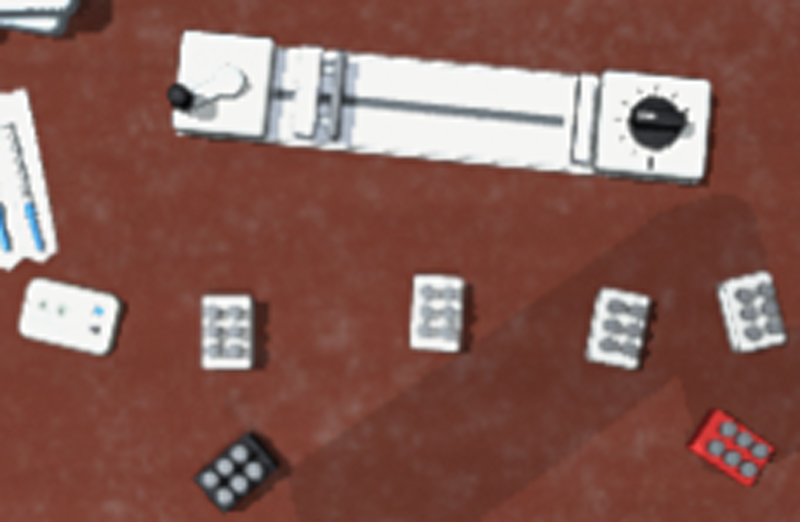

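All four white objects have the rack size, about 61x42 mm and 57 mm high. The red, black and flat ones don't match. The crop shows the dial pointer to the left, at mark 3 (white line at (648,117), long mark at (651,162)), and the crank about 75° from -x. Next is the shaker pose, from corners at known heights.

```bash
python3 - <<'E'
from h import *
z=np.load('pics/top0.npz'); im=z['im']
f=lambda p:(np.array(p,float)+.5)/3.478+[135,115]-.5
co=onz('top',f([(603,72),(710,82),(700,183),(597,175)]),.045)[:,:2]
ge=onz('top',f([(182,30),(274,40),(266,138),(174,133)]),.041)[:,:2]
print(co.round(4).tolist(),ge.round(4).tolist())
g=cv2.cvtColor(im,cv2.COLOR_BGR2GRAY)
m=np.zeros_like(g); m[138:163,313:336]=(g[138:163,313:336]<75)
n,L,S,c=cv2.connectedComponentsWithStats(m); i=1+S[1:,4].argmax(); print(S[i],c[i]); dc=onz('top',[c[i]],.06)[0]
print('dial',dc, 'sizes',np.linalg.norm(co[0]-co[1]),np.linalg.norm(co[1]-co[2]),np.linalg.norm(ge[0]-ge[1]),np.linalg.norm(ge[1]-ge[2]))
# ends
a=(ge[0]+ge[3])/2; b=(co[1]+co[2])/2; v=a-b; print('ends',a,b,'len',np.linalg.norm(v),'yaw',np.degrees(np.arctan2(-v[0],v[1])),'mid',(a+b)/2)
o=(a+b)/2; u=v/np.linalg.norm(v); print('dial pred',o-.1665*u,'crank axis',o+.19*u)
dk=onz('top',f([(180,95)]),.10)[0]; print('handle top',dk)
print(onz('top',f([(343,95)]),.042),onz('top',f([(575,120)]),.042),'pred fixed',o-.1025*u)
s=np.load('pics/scene0.npz')['im']
cv2.imwrite('pics/c2.png',cv2.resize(s[120:300,30:330],(800,480),interpolation=cv2.INTER_CUBIC))
R=cv2.Rodrigues(r.observe()['ee_rot'])[0]; print(R.round(3))
E
```

```text
[[0.6462, -0.1533], [0.6375, -0.2437], [0.5521, -0.233], [0.5593, -0.1465]] [[0.6863, 0.1999], [0.6765, 0.1222], [0.5934, 0.129], [0.5987, 0.2062]]
[316 143  16  14 149] [323.5704698  149.80536913]
dial [ 0.60107457 -0.195502    0.06      ] sizes 0.0908595406419394 0.0861182273550231 0.07832285709108204 0.08331959361097374
ends [0.64248481 0.20305937] [ 0.59478065 -0.23835504] len 0.4439846453705141 yaw -6.16808283879963 mid [ 0.61863273 -0.01764783]
dial pred [ 0.60074305 -0.18318396] crank axis [0.63904738 0.17125225]
handle top [0.62049705 0.19274121 0.1       ]
[[0.62880555 0.06443384 0.042     ]] [[ 0.60610339 -0.1292494   0.042     ]] pred fixed [ 0.60761956 -0.11955446]
[[ 0.914  0.406 -0.   ]
 [ 0.406 -0.914  0.002]
 [ 0.    -0.002 -1.   ]]
```

The shaker isn't symmetric about its origin. The console's measured width of 91 mm, the gearbox's 78 mm and the dial all fit ends at -212 and +238 mm. That puts the origin at about (0.618, -0.030) with yaw -6.1°, and the dial and fixed jaw then agree within 3 mm.

```bash
cat >> h.py <<'E'
O=np.array([.618,-.030]); YAW=np.radians(-6.1); RS=np.array([[np.cos(YAW),-np.sin(YAW)],[np.sin(YAW),np.cos(YAW)]])
def S(x,y): return O+RS@[x,y]
def go(x,y,z,th):
    o=r.observe(); R=cv2.Rodrigues(o['ee_rot'])[0]; t=np.degrees(np.arctan2(R[1,0],R[0,0]))
    d=R.T@(np.array([x,y,z+r.grip_point_offset])-o['eef_pos'])
    print('t=%.1f'%o['time'],'move',d.round(4),'yaw %.1f'%(((t-th)+180)%360-180),'th %.1f q6 %.2f w %.3f'%(t,o['q'][5],o['grip_width']),'grip',(o['eef_pos']-[0,0,r.grip_point_offset]).round(4),'F',o['contact_force'].round(1))
E
python3 -c "
from h import *
print(S(0,-.1665)); go(*S(0,-.1665),.20,83.9)"
```

```text
[ 0.60030703 -0.19555727]
t=0.1 move [ 0.4692 -0.2023  0.0497] yaw -60.0 th 23.9 q6 -0.18 w 0.999 grip [ 0.2535 -0.5709  0.2491] F [ 0.5 -0.1 -0.8]
```

{"name": "drive_tool", "arguments": {"steps": [{"dx": 0.469,"dy": -0.202,"dz": 0.05,"yaw": -60,"gripper": -0.3},{"dx": 0.469,"dy": -0.202,"dz": 0.05,"yaw": -60,"gripper": -0.3},{"dx": 0.469,"dy": -0.202,"dz": 0.05,"yaw": -60,"gripper": -0.3},{"dx": 0.469,"dy": -0.202,"dz": 0.05,"yaw": -60,"gripper": -0.3},{"dx": 0.469,"dy": -0.202,"dz": 0.05,"yaw": -60,"gripper": -0.3},{"dx": 0.469,"dy": -0.202,"dz": 0.05,"yaw": -60,"gripper": -0.3},{"dx": 0.469,"dy": -0.202,"dz": 0.05,"yaw": -60,"gripper": -0.3},{"dx": 0.469,"dy": -0.202,"dz": 0.05,"yaw": -60,"gripper": -0.3},{"dx": 0.469,"dy": -0.202,"dz": 0.05,"yaw": -60,"gripper": -0.3},{"dx": 0.469,"dy": -0.202,"dz": 0.05,"yaw": -60,"gripper": -0.3}]}}

```text
time: 1.1
eef_pos: [0.5925, -0.2041, 0.3554]
ee_rot: [-2.335, -2.1, 0.001]
contact_force: [1.2, -0.9, 0.3]
grip_width: 0.65
```

{"name": "drive_tool", "arguments": {"steps": [{"gripper": -0.3},{"gripper": -0.3},{"gripper": -0.3}]}}

```text
validation failed for argument at $.st...
```

```bash
python3 -c "
from h import *
go(*S(0,-.1665),.076,83.9)
im,d=cap('scene'); cv2.imwrite('pics/c3.png',cv2.resize(im[60:300,100:420],(800,600),interpolation=cv2.INTER_CUBIC))
"
```

```text
t=1.1 move [0.0093 0.007  0.1247] yaw 0.0 th 83.9 q6 -0.40 w 0.650 grip [ 0.5925 -0.2041  0.2007] F [ 1.2 -0.9  0.3]
```

View pics/c3.png

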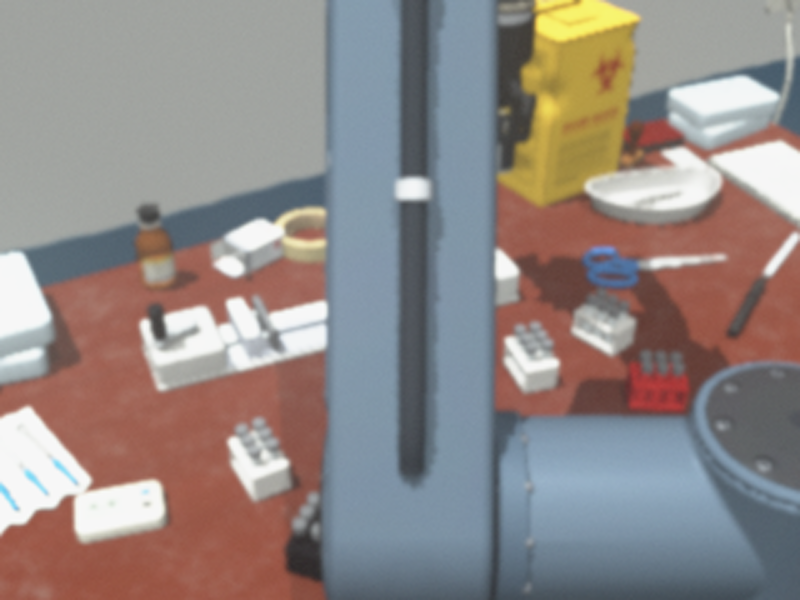

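The scene view is blocked by the arm at the dial, so I'm going down on the measured position.

{"name": "drive_tool", "arguments": {"steps": [{"dx": 0.009,"dy": 0.007,"dz": 0.04,"yaw": 0,"gripper": -0.3},{"dx": 0.009,"dy": 0.007,"dz": 0.08,"yaw": 0,"gripper": -0.3},{"dx": 0.009,"dy": 0.007,"dz": 0.105,"yaw": 0,"gripper": -0.3},{"dx": 0.009,"dy": 0.007,"dz": 0.125,"yaw": 0,"gripper": -0.3},{"dx": 0.009,"dy": 0.007,"dz": 0.125,"yaw": 0,"gripper": 1},{"dx": 0.009,"dy": 0.007,"dz": 0.125,"yaw": 0,"gripper": 1},{"dx": 0.009,"dy": 0.007,"dz": 0.125,"yaw": 0,"gripper": 1},{"dx": 0.009,"dy": 0.007,"dz": 0.125,"yaw": 0,"gripper": 1},{"dx": 0.009,"dy": 0.007,"dz": 0.125,"yaw": 0,"gripper": 1},{"dx": 0.009,"dy": 0.007,"dz": 0.125,"yaw": 0,"gripper": 1}], "squeeze": 30}}

```text
time: 2.15
eef_pos: [0.6006, -0.1981, 0.2323]
ee_rot: [2.333, 2.097, 0.004]
contact_force: [5.9, -1.1, -1.9]
grip_width: 0.16
```

```bash
python3 -c "
from h import *
go(*S(0,-.1665),.076,83.9); print(r.observe()['torque'])
"
```

```text
t=2.1 move [ 0.0025 -0.0006  0.0016] yaw 0.0 th 83.9 q6 -0.39 w 0.160 grip [ 0.6006 -0.1981  0.0776] F [ 5.9 -1.1 -1.9]
[-0.04400998 -0.74257851 -0.04782478]
```

{"name": "drive_tool", "arguments": {"steps": [{"dx": 0.0025,"dy": 0.001,"dz": 0,"yaw": -7.5,"gripper": 1},{"dx": 0.0025,"dy": 0.001,"dz": 0,"yaw": -15,"gripper": 1},{"dx": 0.0025,"dy": 0.001,"dz": 0,"yaw": -22.5,"gripper": 1},{"dx": 0.0025,"dy": 0.001,"dz": 0,"yaw": -30,"gripper": 1},{"dx": 0.0025,"dy": 0.001,"dz": 0,"yaw": -30,"gripper": 1},{"dx": 0.0025,"dy": 0.001,"dz": 0,"yaw": -37.5,"gripper": 1},{"dx": 0.0025,"dy": 0.001,"dz": 0,"yaw": -45,"gripper": 1},{"dx": 0.0025,"dy": 0.001,"dz": 0,"yaw": -52.5,"gripper": 1},{"dx": 0.0025,"dy": 0.001,"dz": 0,"yaw": -60,"gripper": 1},{"dx": 0.0025,"dy": 0.001,"dz": 0,"yaw": -60,"gripper": 1}]}}

```text
time: 3.15
eef_pos: [0.6033, -0.1963, 0.2324]
ee_rot: [0.967, 2.978, -0.001]
contact_force: [9.7, -0.6, -6.1]
grip_width: 0.158
```

{"name": "drive_tool", "arguments": {"steps": [{"dx": 0,"dy": 0,"dz": 0,"yaw": -7.5,"gripper": 1},{"dx": 0,"dy": 0,"dz": 0,"yaw": -15,"gripper": 1},{"dx": 0,"dy": 0,"dz": 0,"yaw": -22.5,"gripper": 1},{"dx": 0,"dy": 0,"dz": 0,"yaw": -30,"gripper": 1},{"dx": 0,"dy": 0,"dz": 0,"yaw": -30,"gripper": 1},{"dx": 0,"dy": 0,"dz": 0,"yaw": -30,"gripper": 1}]}}

```text
time: 3.75
eef_pos: [0.6038, -0.1949, 0.2324]
ee_rot: [0.168, 3.126, -0.001]
contact_force: [12.1, 3.2, -5.3]
grip_width: 0.158
```

```bash
python3 -c "
from h import *
go(*S(0,-.1665),.076,173.9); print(r.observe()['torque'])
"
```

```text
t=3.8 move [ 0.0034 -0.001   0.0016] yaw -0.0 th 173.9 q6 -1.96 w 0.158 grip [ 0.6038 -0.1949  0.0777] F [12.1  3.2 -5.3]
[ 0.62816347 -1.82365717  0.01005027]
```

{"name": "drive_tool", "arguments": {"steps": [{"dx": 0,"dy": 0,"dz": 0,"yaw": 0,"gripper": -0.2},{"dx": 0,"dy": 0,"dz": 0,"yaw": 0,"gripper": -0.2},{"dx": 0,"dy": 0,"dz": 0,"yaw": 0,"gripper": -0.2},{"dx": 0,"dy": 0,"dz": -0.04,"yaw": 0,"gripper": -0.2},{"dx": 0,"dy": 0,"dz": -0.09,"yaw": 0,"gripper": -1},{"dx": 0.1,"dy": 0.1,"dz": -0.12,"yaw": 60,"gripper": -1},{"dx": 0.1,"dy": 0.1,"dz": -0.12,"yaw": 60,"gripper": -1},{"dx": 0.1,"dy": 0.1,"dz": -0.12,"yaw": 60,"gripper": -1},{"dx": 0.1,"dy": 0.1,"dz": -0.12,"yaw": 60,"gripper": -1},{"dx": 0.1,"dy": 0.1,"dz": -0.12,"yaw": 60,"gripper": -1}]}}

```text
time: 4.75
eef_pos: [0.5101, -0.084, 0.3518]
ee_rot: [-1.31, -2.854, 0.001]
contact_force: [0.4, -0.4, -0.5]
grip_width: 1.0
```

```bash
python3 -c "
from h import *
go(.4443,-.2755,.16,103)
im,d=cap('top'); cv2.imwrite('pics/c4.png',cv2.resize(im[110:270,150:370],(800,582),interpolation=cv2.INTER_CUBIC))
"
```

```text
t=4.8 move [-0.1023 -0.1747  0.0372] yaw 27.7 th 130.7 q6 -1.09 w 1.000 grip [ 0.5101 -0.084   0.1971] F [ 0.4 -0.4 -0.5]
```

View pics/c4.png

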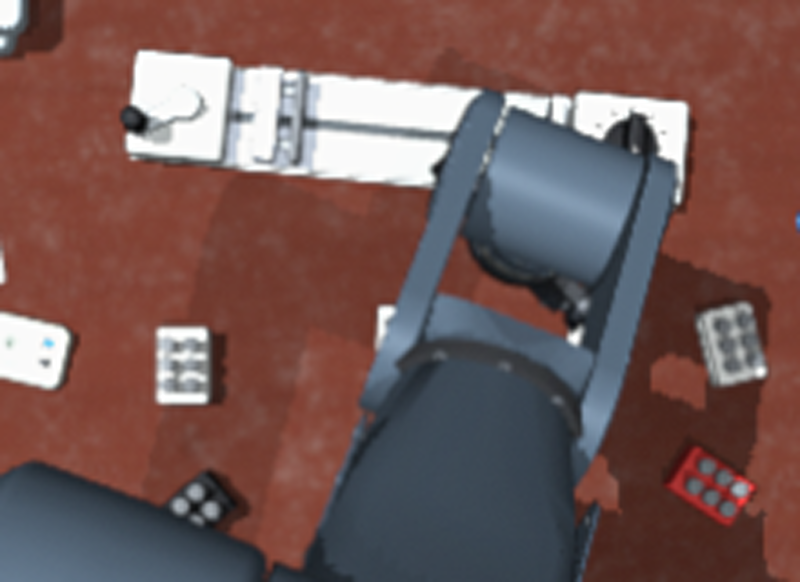

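The dial bar now lies along the shaker's x (631,130), and rack D is untouched at (732,345). Going to rack D.

{"name": "drive_tool", "arguments": {"steps": [{"dx": -0.102,"dy": -0.175,"dz": 0.0,"yaw": 27.7,"gripper": -1},{"dx": -0.102,"dy": -0.175,"dz": 0.0,"yaw": 27.7,"gripper": -1},{"dx": -0.102,"dy": -0.175,"dz": 0.0,"yaw": 27.7,"gripper": -1},{"dx": -0.102,"dy": -0.175,"dz": 0.03,"yaw": 27.7,"gripper": -1},{"dx": -0.102,"dy": -0.175,"dz": 0.037,"yaw": 27.7,"gripper": -1},{"dx": -0.102,"dy": -0.175,"dz": 0.037,"yaw": 27.7,"gripper": -1}]}}

```text
time: 5.4
eef_pos: [0.4451, -0.2783, 0.3123]
ee_rot: [-1.949, -2.458, -0.001]
contact_force: [0.6, 0.3, -0.7]
grip_width: 1.002
```

```bash
python3 -c "
from h import *
go(.4443,-.2755,.024,103)
"
```

```text
t=5.4 move [0.0023 0.0002 0.1336] yaw 0.2 th 103.2 q6 -1.00 w 1.002 grip [ 0.4451 -0.2783  0.1576] F [ 0.6  0.3 -0.7]
```

{"name": "drive_tool", "arguments": {"steps": [{"dx": 0.002,"dy": 0,"dz": 0.04,"yaw": 0,"gripper": -1},{"dx": 0.002,"dy": 0,"dz": 0.08,"yaw": 0,"gripper": -1},{"dx": 0.002,"dy": 0,"dz": 0.11,"yaw": 0,"gripper": -1},{"dx": 0.002,"dy": 0,"dz": 0.132,"yaw": 0,"gripper": -1},{"dx": 0.002,"dy": 0,"dz": 0.132,"yaw": 0,"gripper": -0.6},{"dx": 0.002,"dy": 0,"dz": 0.132,"yaw": 0,"gripper": 0},{"dx": 0.002,"dy": 0,"dz": 0.132,"yaw": 0,"gripper": 0},{"dx": 0.002,"dy": 0,"dz": 0.132,"yaw": 0,"gripper": 0},{"dx": 0.002,"dy": 0,"dz": 0.132,"yaw": 0,"gripper": 0},{"dx": 0.002,"dy": 0,"dz": 0.132,"yaw": 0,"gripper": 0}], "squeeze": 45}}

```text
time: 6.4
eef_pos: [0.4462, -0.2752, 0.1827]
ee_rot: [1.949, 2.462, -0.0]
contact_force: [-0.1, -0.0, 2.6]
grip_width: 0.693
```

{"name": "drive_tool", "arguments": {"steps": [{"dx": 0,"dy": 0,"dz": -0.03,"yaw": 0,"gripper": 0},{"dx": 0,"dy": 0,"dz": -0.08,"yaw": 0,"gripper": 0},{"dx": 0,"dy": 0,"dz": -0.13,"yaw": 0,"gripper": 0},{"dx": 0,"dy": 0,"dz": -0.13,"yaw": 0,"gripper": 0}]}}

```text
time: 6.8
eef_pos: [0.4476, -0.2765, 0.3182]
ee_rot: [1.941, 2.452, -0.002]
contact_force: [0.5, -1.7, -1.2]
grip_width: 0.687
```

```bash
python3 -c "
from h import *
print(S(0,-.080)); go(*S(0,-.080),.155,83.9)
"
```

```text
[ 0.60949887 -0.10954704]
t=6.8 move [0.1254 0.1958 0.0086] yaw 19.4 th 103.3 q6 -1.00 w 0.687 grip [ 0.4476 -0.2765  0.1635] F [ 0.5 -1.7 -1.2]
```

{"name": "drive_tool", "arguments": {"steps": [{"dx": 0.128,"dy": 0.199,"dz": 0,"yaw": 19.4,"gripper": 0},{"dx": 0.128,"dy": 0.199,"dz": 0,"yaw": 19.4,"gripper": 0},{"dx": 0.128,"dy": 0.199,"dz": 0,"yaw": 19.4,"gripper": 0},{"dx": 0.128,"dy": 0.199,"dz": 0,"yaw": 19.4,"gripper": 0},{"dx": 0.128,"dy": 0.199,"dz": 0,"yaw": 19.4,"gripper": 0},{"dx": 0.128,"dy": 0.199,"dz": 0,"yaw": 19.4,"gripper": 0},{"dx": 0.128,"dy": 0.199,"dz": 0,"yaw": 19.4,"gripper": 0},{"dx": 0.128,"dy": 0.199,"dz": 0,"yaw": 19.4,"gripper": 0}]}}

```text
time: 7.6
eef_pos: [0.6094, -0.1052, 0.3111]
ee_rot: [-2.336, -2.098, 0.002]
contact_force: [0.2, -0.4, -1.0]
grip_width: 0.691
```

```bash
python3 -c "
from h import *
go(*S(.003,-.075),.037,83.9)
im,d=cap('top'); cv2.imwrite('pics/c5.png',cv2.resize(im[110:230,200:360],(800,600),interpolation=cv2.INTER_CUBIC))
"
```

```text
t=7.6 move [0.0007 0.0039 0.1194] yaw -0.1 th 83.8 q6 -0.24 w 0.691 grip [ 0.6094 -0.1052  0.1564] F [ 0.2 -0.4 -1. ]
```

View pics/c5.png

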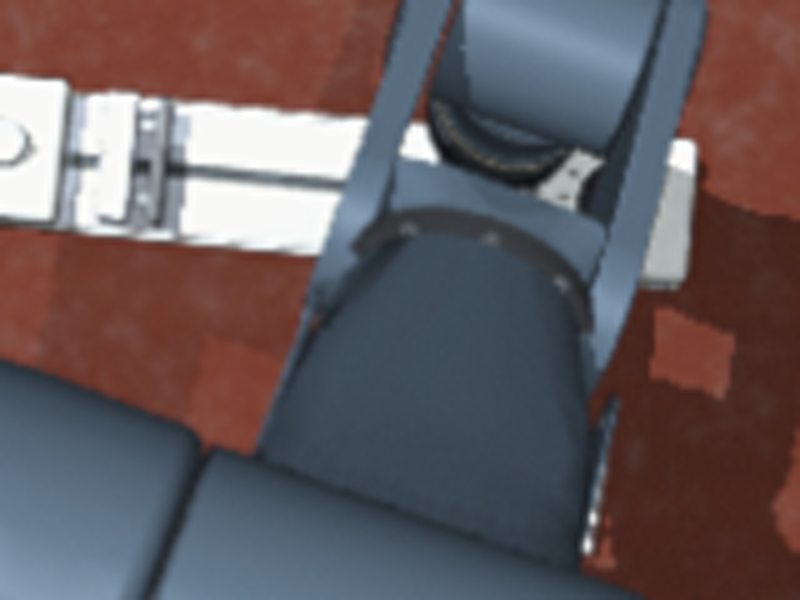

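The arm hides the spot from the top camera, so I'll lower by dead reckoning and watch the force.

{"name": "drive_tool", "arguments": {"steps": [{"dx": 0,"dy": 0.004,"dz": 0.04,"yaw": 0,"gripper": 0},{"dx": 0,"dy": 0.004,"dz": 0.08,"yaw": 0,"gripper": 0},{"dx": 0,"dy": 0.004,"dz": 0.1,"yaw": 0,"gripper": 0},{"dx": 0,"dy": 0.004,"dz": 0.11,"yaw": 0,"gripper": 0},{"dx": 0,"dy": 0.004,"dz": 0.118,"yaw": 0,"gripper": 0},{"dx": 0,"dy": 0.004,"dz": 0.118,"yaw": 0,"gripper": 0}]}}

```text
time: 8.25
eef_pos: [0.6138, -0.1034, 0.1937]
ee_rot: [-2.338, -2.092, -0.006]
contact_force: [3.9, 13.3, -2.3]
grip_width: 0.695
```

```bash
python3 -c "
from h import *
go(*S(.003,-.075),.036,83.9)
"
```

```text
t=8.2 move [-0.0016 -0.0006  0.003 ] yaw -0.3 th 83.6 q6 -0.24 w 0.695 grip [ 0.6138 -0.1034  0.039 ] F [ 3.9 13.3 -2.3]
```

{"name": "drive_tool", "arguments": {"steps": [{"dx": 0.003,"dy": 0,"dz": 0,"yaw": 0,"gripper": 0},{"dx": 0.003,"dy": 0,"dz": 0.002,"yaw": 0,"gripper": 0},{"dx": 0.003,"dy": 0,"dz": 0.002,"yaw": 0,"gripper": 0}]}}

```text
time: 8.55
eef_pos: [0.6141, -0.1025, 0.192]
ee_rot: [-2.338, -2.096, -0.001]
contact_force: [0.4, 4.6, -0.7]
grip_width: 0.689
```

```bash
python3 -c "
from h import *
go(*S(.003,-.075),.036,83.9)
"
```

```text
t=8.6 move [-0.0025 -0.0008  0.0013] yaw -0.1 th 83.8 q6 -0.24 w 0.689 grip [ 0.6141 -0.1025  0.0373] F [ 0.4  4.6 -0.7]
```

{"name": "drive_tool", "arguments": {"steps": [{"dx": 0.002,"dy": 0,"dz": 0.002,"yaw": 0,"gripper": 0},{"dx": 0.002,"dy": 0,"dz": 0.002,"yaw": 0,"gripper": 0},{"dx": 0.002,"dy": 0,"dz": 0.002,"yaw": 0,"gripper": -1},{"dx": 0.002,"dy": 0,"dz": 0.002,"yaw": 0,"gripper": -1},{"dx": 0.002,"dy": 0,"dz": 0.002,"yaw": 0,"gripper": -1},{"dx": 0.002,"dy": 0,"dz": 0.002,"yaw": 0,"gripper": -1},{"dx": 0.002,"dy": 0,"dz": -0.04,"yaw": 0,"gripper": -1},{"dx": 0.002,"dy": 0,"dz": -0.09,"yaw": 0,"gripper": -1},{"dx": 0.002,"dy": 0,"dz": -0.13,"yaw": 0,"gripper": -1}]}}

```text
time: 9.45
eef_pos: [0.6151, -0.1003, 0.324]
ee_rot: [2.336, 2.099, 0.001]
contact_force: [1.1, -0.5, 0.3]
grip_width: 0.998
```

```bash
python3 -c "
from h import *
go(.432,-.162,.16,78)
"
```

```text
t=9.4 move [-0.0808 -0.1755  0.0091] yaw 5.9 th 83.9 q6 -0.23 w 0.998 grip [ 0.6151 -0.1003  0.1693] F [ 1.1 -0.5  0.3]
```

{"name": "drive_tool", "arguments": {"steps": [{"dx": 0.241,"dy": -0.208,"dz": 0,"yaw": -6,"gripper": -1},{"dx": 0.241,"dy": -0.208,"dz": 0,"yaw": -6,"gripper": -1},{"dx": 0.241,"dy": -0.208,"dz": 0,"yaw": -6,"gripper": -1},{"dx": 0.241,"dy": -0.208,"dz": 0,"yaw": -6,"gripper": -1},{"dx": 0.241,"dy": -0.208,"dz": 0,"yaw": -6,"gripper": -1},{"dx": 0.241,"dy": -0.208,"dz": 0,"yaw": -6,"gripper": -1},{"dx": 0.241,"dy": -0.208,"dz": 0,"yaw": -6,"gripper": -1},{"dx": 0.241,"dy": -0.208,"dz": 0,"yaw": -6,"gripper": -1}]}}

```text
time: 10.25
eef_pos: [0.4315, 0.1635, 0.3222]
ee_rot: [-2.218, -2.223, 0.002]
contact_force: [-0.3, 0.3, 0.9]
grip_width: 0.995
```

```bash
python3 -c "
from h import *
go(.434,.162,.024,90)
im,d=cap('top'); np.savez('pics/top6.npz',im=im,d=d);cv2.imwrite('pics/c6.png',cv2.resize(im[110:260,200:380],(720,600),interpolation=cv2.INTER_CUBIC))
"
```

```text
t=10.2 move [-0.0015  0.0027  0.1435] yaw 0.1 th 90.1 q6 0.12 w 0.995 grip [0.4315 0.1635 0.1675] F [-0.3  0.3  0.9]
```

View pics/c6.png

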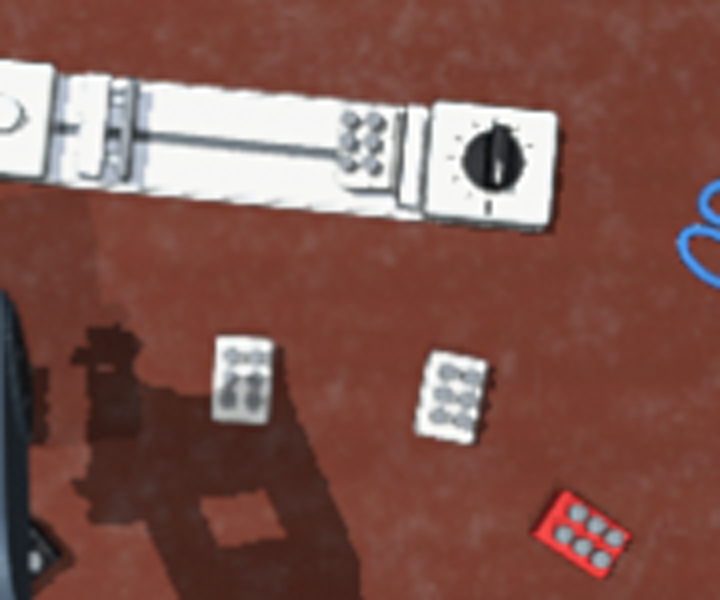

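The dial pointer at (495,172) now faces the long mark at (488,208), so it is at Off. The first rack stands upright on the platform, close to the fixed jaw, at (365,150). Next I'll work out its real position for the remaining slots while picking A.

{"name": "drive_tool", "arguments": {"steps": [{"dx": -0.001,"dy": 0.002,"dz": 0.04,"yaw": 0,"gripper": -1},{"dx": -0.001,"dy": 0.002,"dz": 0.08,"yaw": 0,"gripper": -1},{"dx": -0.001,"dy": 0.002,"dz": 0.12,"yaw": 0,"gripper": -1},{"dx": -0.001,"dy": 0.002,"dz": 0.141,"yaw": 0,"gripper": -1},{"dx": -0.001,"dy": 0.002,"dz": 0.141,"yaw": 0,"gripper": -0.6},{"dx": -0.001,"dy": 0.002,"dz": 0.141,"yaw": 0,"gripper": 0},{"dx": -0.001,"dy": 0.002,"dz": 0.141,"yaw": 0,"gripper": 0},{"dx": -0.001,"dy": 0.002,"dz": 0.141,"yaw": 0,"gripper": 0},{"dx": -0.001,"dy": 0.002,"dz": 0.141,"yaw": 0,"gripper": 0},{"dx": -0.001,"dy": 0.002,"dz": 0.141,"yaw": 0,"gripper": 0}]}}

```text
time: 11.3
eef_pos: [0.4361, 0.1606, 0.1817]
ee_rot: [2.223, 2.218, 0.002]
contact_force: [0.4, -0.3, -1.0]
grip_width: 0.696
```

```bash
python3 -c "
from h import *
f=lambda u,v:[(u+.5)/4+200-.5,(v+.5)/4+110-.5]
print('caps D',onz('top',[f(361,142)],.064),'dial c',onz('top',[f(495,160)],.06),'jaw edge',onz('top',[f(402,145)],.042))
z=np.load('pics/top0.npz')
# caps centres of racks in first picture, crop scale 3.478
g=lambda u,v:[(u+.5)/3.478+135-.5,(v+.5)/3.478+115-.5]
print('caps A,B,C,D',onz('top',[g(228,331),g(438,311),g(622,328),g(758,310)],.056).round(4))
go(.434,.162,.024,90)
"
```

```text
caps D [[ 0.61446536 -0.09811573  0.064     ]] dial c [[ 0.60160083 -0.194947    0.06      ]] jaw edge [[ 0.61572435 -0.12989427  0.042     ]]
caps A,B,C,D [[ 0.4325  0.1595  0.056 ]
 [ 0.4471 -0.0126  0.056 ]
 [ 0.4315 -0.1636  0.056 ]
 [ 0.445  -0.2773  0.056 ]]
t=11.3 move [ 0.0014 -0.0021  0.003 ] yaw -0.1 th 89.9 q6 0.11 w 0.696 grip [0.4361 0.1606 0.027 ] F [ 0.4 -0.3 -1. ]
```

{"name": "drive_tool", "arguments": {"steps": [{"dx": 0,"dy": 0,"dz": -0.03,"yaw": 0,"gripper": 0},{"dx": 0,"dy": 0,"dz": -0.08,"yaw": 0,"gripper": 0},{"dx": 0,"dy": 0,"dz": -0.13,"yaw": 0,"gripper": 0},{"dx": 0,"dy": 0,"dz": -0.13,"yaw": 0,"gripper": 0}]}}

```text
time: 11.7
eef_pos: [0.4374, 0.161, 0.3167]
ee_rot: [2.217, 2.213, 0.017]
contact_force: [1.1, 0.3, -2.1]
grip_width: 0.696
```

```bash
python3 -c "
from h import *
go(*S(.002,-.0235),.155,83.9)
"
```

```text
t=11.7 move [-0.2143  0.1803  0.0091] yaw 6.0 th 89.9 q6 0.11 w 0.696 grip [0.4374 0.161  0.162 ] F [ 1.1  0.3 -2.1]
```

{"name": "drive_tool", "arguments": {"steps": [{"dx": -0.214,"dy": 0.18,"dz": 0,"yaw": 6,"gripper": 0},{"dx": -0.214,"dy": 0.18,"dz": 0,"yaw": 6,"gripper": 0},{"dx": -0.214,"dy": 0.18,"dz": 0,"yaw": 6,"gripper": 0},{"dx": -0.214,"dy": 0.18,"dz": 0,"yaw": 6,"gripper": 0},{"dx": -0.214,"dy": 0.18,"dz": 0,"yaw": 6,"gripper": 0},{"dx": -0.214,"dy": 0.18,"dz": 0,"yaw": 6,"gripper": 0},{"dx": -0.214,"dy": 0.18,"dz": 0,"yaw": 6,"gripper": 0},{"dx": -0.214,"dy": 0.18,"dz": 0,"yaw": 6,"gripper": 0}]}}

```text
time: 12.5
eef_pos: [0.6147, -0.0542, 0.3097]
ee_rot: [-2.336, -2.096, 0.002]
contact_force: [-0.1, 1.1, -1.0]
grip_width: 0.691
```

```bash
python3 -c "
from h import *
go(*S(.002,-.0235),.036,83.9)
"
```

```text
t=12.5 move [0.0008 0.0031 0.119 ] yaw -0.1 th 83.8 q6 -0.16 w 0.691 grip [ 0.6147 -0.0542  0.155 ] F [-0.1  1.1 -1. ]
```

{"name": "drive_tool", "arguments": {"steps": [{"dx": 0.001,"dy": 0.003,"dz": 0.04,"yaw": 0,"gripper": 0},{"dx": 0.001,"dy": 0.003,"dz": 0.08,"yaw": 0,"gripper": 0},{"dx": 0.001,"dy": 0.003,"dz": 0.1,"yaw": 0,"gripper": 0},{"dx": 0.001,"dy": 0.003,"dz": 0.11,"yaw": 0,"gripper": 0},{"dx": 0.001,"dy": 0.003,"dz": 0.118,"yaw": 0,"gripper": 0},{"dx": 0.001,"dy": 0.003,"dz": 0.118,"yaw": 0,"gripper": 0}]}}

```text
time: 13.1
eef_pos: [0.618, -0.0525, 0.1927]
ee_rot: [-2.336, -2.1, 0.001]
contact_force: [-0.2, -0.0, -1.1]
grip_width: 0.687
```

{"name": "drive_tool", "arguments": {"steps": [{"dx": -0.002,"dy": 0,"dz": 0,"yaw": 0,"gripper": 0},{"dx": -0.004,"dy": 0,"dz": 0,"yaw": 0,"gripper": 0},{"dx": -0.006,"dy": 0,"dz": 0,"yaw": 0,"gripper": 0},{"dx": -0.006,"dy": 0,"dz": 0,"yaw": 0,"gripper": 0}]}}

```text
time: 13.5
eef_pos: [0.618, -0.0597, 0.1938]
ee_rot: [2.337, 2.098, 0.001]
contact_force: [0.3, 0.2, -2.6]
grip_width: 0.693
```

```bash
python3 -c "
from h import *
go(*S(.002,-.0235),.036,83.9)
"
```

```text
t=13.5 move [ 0.006  -0.0011  0.0031] yaw -0.1 th 83.8 q6 -0.17 w 0.693 grip [ 0.618  -0.0597  0.0391] F [ 0.3  0.2 -2.6]
```

{"name": "drive_tool", "arguments": {"steps": [{"dx": 0,"dy": 0,"dz": 0.0035,"yaw": 0,"gripper": 0},{"dx": 0,"dy": 0,"dz": 0.0035,"yaw": 0,"gripper": 0},{"dx": 0,"dy": 0,"dz": 0.0035,"yaw": 0,"gripper": -1},{"dx": 0,"dy": 0,"dz": 0.0035,"yaw": 0,"gripper": -1},{"dx": 0,"dy": 0,"dz": 0.0035,"yaw": 0,"gripper": -1},{"dx": 0,"dy": 0,"dz": 0.0035,"yaw": 0,"gripper": -1},{"dx": 0,"dy": 0,"dz": -0.04,"yaw": 0,"gripper": -1},{"dx": 0,"dy": 0,"dz": -0.09,"yaw": 0,"gripper": -1},{"dx": 0,"dy": 0,"dz": -0.13,"yaw": 0,"gripper": -1}]}}

```text
time: 14.4
eef_pos: [0.618, -0.0592, 0.325]
ee_rot: [2.336, 2.099, 0.001]
contact_force: [0.2, -0.8, -0.1]
grip_width: 0.999
```

{"name": "drive_tool", "arguments": {"steps": [{"dx": 0.2,"dy": -0.2,"dz": 0,"yaw": 0,"gripper": -1},{"dx": 0.2,"dy": -0.2,"dz": 0,"yaw": 0,"gripper": -1},{"dx": 0.2,"dy": -0.2,"dz": 0,"yaw": 0,"gripper": -1},{"dx": 0.2,"dy": -0.2,"dz": 0,"yaw": 0,"gripper": -1},{"dx": 0.2,"dy": -0.2,"dz": 0,"yaw": 0,"gripper": -1},{"dx": 0.2,"dy": -0.2,"dz": 0,"yaw": 0,"gripper": -1}]}}

```text
time: 15.0
eef_pos: [0.4374, 0.1629, 0.3231]
ee_rot: [-2.335, -2.1, 0.002]
contact_force: [0.2, 0.6, 0.0]
grip_width: 1.002
```

```bash
cat >> h.py <<'E'
def racks(im,d,box=(225,185,400,240)):
    hsv=cv2.cvtColor(im,cv2.COLOR_BGR2HSV); W=((hsv[...,1]<70)&(hsv[...,2]>90)).astype(np.uint8)
    n,L,S_,c=cv2.connectedComponentsWithStats(W)
    for i in range(1,n):
        if 200<S_[i,4]<600 and box[0]<c[i][0]<box[2] and box[1]<c[i][1]<box[3]:
            ct=cv2.findContours((L==i).astype(np.uint8),0,2)[0][0].reshape(-1,2); P=onz('top',ct,.034)
            print('rack?',c[i].round(1),S_[i,4],[np.round(v,1).tolist() for v in cv2.minAreaRect((P[:,:2]*1000).astype(np.float32))])
E
python3 -c "
from h import *
go(.4467,-.0128,.16,89.5)
im,d=cap('top'); racks(im,d); cv2.imwrite('pics/c7.png',cv2.resize(im[110:260,200:380],(720,600),interpolation=cv2.INTER_CUBIC))
"
```

```text
t=15.0 move [-0.1737  0.0278  0.0084] yaw -5.6 th 83.9 q6 0.22 w 1.002 grip [0.4374 0.1629 0.1684] F [0.2 0.6 0. ]
rack? [260.2 204.5] 321 [[446.7, -12.8], [43.5, 60.8], 89.4]
rack? [326.8 211.9] 347 [[423.1, -205.5], [47.2, 63.4], 78.2]
```

View pics/c7.png

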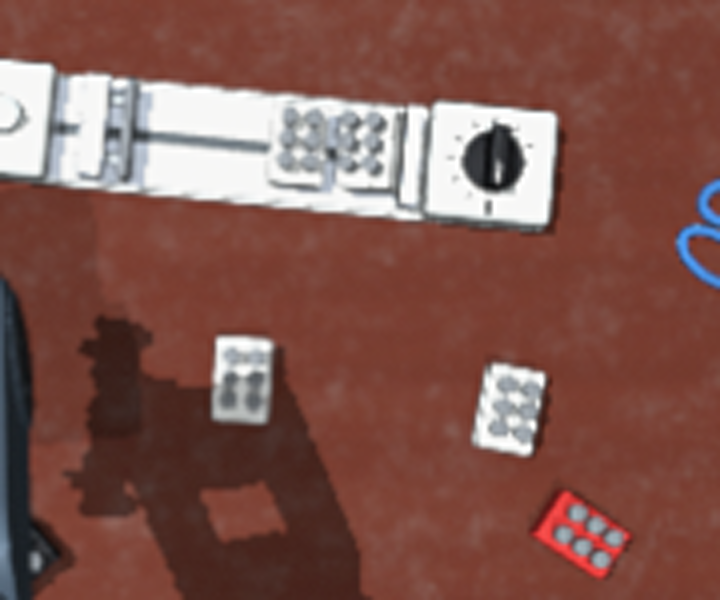

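Rack C has been knocked to (0.423,-0.2055), pixel (510,408). Two racks stand side by side in the bay and the dial is still at Off. Now picking B.

{"name": "drive_tool", "arguments": {"steps": [{"dx": -0.174,"dy": 0.028,"dz": 0,"yaw": -5.6,"gripper": -1},{"dx": -0.174,"dy": 0.028,"dz": 0,"yaw": -5.6,"gripper": -1},{"dx": -0.174,"dy": 0.028,"dz": 0,"yaw": -5.6,"gripper": -1},{"dx": -0.174,"dy": 0.028,"dz": 0,"yaw": -5.6,"gripper": -1},{"dx": -0.174,"dy": 0.028,"dz": 0,"yaw": -5.6,"gripper": -1},{"dx": -0.174,"dy": 0.028,"dz": 0,"yaw": -5.6,"gripper": -1}]}}

```text
time: 15.65
eef_pos: [0.4495, -0.0154, 0.3231]
ee_rot: [-2.234, -2.209, -0.0]
contact_force: [0.2, 0.4, -0.2]
grip_width: 1.002
```

```bash
python3 -c "
from h import *
go(.4467,-.0128,.025,89.5)"
```

```text
t=15.7 move [ 0.0025 -0.0028  0.1434] yaw -0.2 th 89.3 q6 -0.27 w 1.002 grip [ 0.4495 -0.0154  0.1684] F [ 0.2  0.4 -0.2]
```

{"name": "drive_tool", "arguments": {"steps": [{"dx": 0.002,"dy": -0.002,"dz": 0.04,"yaw": 0,"gripper": -1},{"dx": 0.002,"dy": -0.002,"dz": 0.08,"yaw": 0,"gripper": -1},{"dx": 0.002,"dy": -0.002,"dz": 0.12,"yaw": 0,"gripper": -1},{"dx": 0.002,"dy": -0.002,"dz": 0.141,"yaw": 0,"gripper": -1},{"dx": 0.002,"dy": -0.002,"dz": 0.141,"yaw": 0,"gripper": -0.6},{"dx": 0.002,"dy": -0.002,"dz": 0.141,"yaw": 0,"gripper": 0},{"dx": 0.002,"dy": -0.002,"dz": 0.141,"yaw": 0,"gripper": 0},{"dx": 0.002,"dy": -0.002,"dz": 0.141,"yaw": 0,"gripper": 0},{"dx": 0.002,"dy": -0.002,"dz": 0.141,"yaw": 0,"gripper": 0},{"dx": 0.002,"dy": -0.002,"dz": 0.141,"yaw": 0,"gripper": 0}]}}

```text
time: 16.65
eef_pos: [0.4478, -0.0129, 0.1827]
ee_rot: [2.231, 2.21, 0.001]
contact_force: [-0.2, -0.7, -0.6]
grip_width: 0.699
```

{"name": "drive_tool", "arguments": {"steps": [{"dx": 0,"dy": 0,"dz": -0.03,"yaw": 0,"gripper": 0},{"dx": 0,"dy": 0,"dz": -0.08,"yaw": 0,"gripper": 0},{"dx": 0,"dy": 0,"dz": -0.13,"yaw": 0,"gripper": 0},{"dx": 0,"dy": 0,"dz": -0.13,"yaw": 0,"gripper": 0}]}}

```text
time: 17.05
eef_pos: [0.4491, -0.0132, 0.3175]
ee_rot: [2.223, 2.203, 0.011]
contact_force: [0.7, -0.0, -0.4]
grip_width: 0.699
```

```bash
python3 -c "
from h import *
go(*S(.000,.0165),.155,83.9)
"
```

```text
t=17.1 move [0.0012 0.1705 0.0101] yaw 5.6 th 89.5 q6 -0.27 w 0.699 grip [ 0.4491 -0.0132  0.1628] F [ 0.7 -0.  -0.4]
```

{"name": "drive_tool", "arguments": {"steps": [{"dx": 0.001,"dy": 0.171,"dz": 0,"yaw": 5.6,"gripper": 0},{"dx": 0.001,"dy": 0.171,"dz": 0,"yaw": 5.6,"gripper": 0},{"dx": 0.001,"dy": 0.171,"dz": 0,"yaw": 5.6,"gripper": 0},{"dx": 0.001,"dy": 0.171,"dz": 0,"yaw": 5.6,"gripper": 0},{"dx": 0.001,"dy": 0.171,"dz": 0,"yaw": 5.6,"gripper": 0},{"dx": 0.001,"dy": 0.171,"dz": 0,"yaw": 5.6,"gripper": 0},{"dx": 0.001,"dy": 0.171,"dz": 0,"yaw": 5.6,"gripper": 0}]}}

```text
time: 17.75
eef_pos: [0.6168, -0.0133, 0.311]
ee_rot: [-2.335, -2.097, 0.004]
contact_force: [0.2, -0.5, -1.0]
grip_width: 0.7
```

```bash
python3 -c "
from h import *
go(*S(.000,.0165),.036,83.9)
"
```

```text
t=17.8 move [-0.      0.0035  0.1203] yaw -0.0 th 83.9 q6 -0.10 w 0.700 grip [ 0.6168 -0.0133  0.1563] F [ 0.2 -0.5 -1. ]
```

{"name": "drive_tool", "arguments": {"steps": [{"dx": 0,"dy": 0.003,"dz": 0.04,"yaw": 0,"gripper": 0},{"dx": 0,"dy": 0.003,"dz": 0.08,"yaw": 0,"gripper": 0},{"dx": 0,"dy": 0.003,"dz": 0.1,"yaw": 0,"gripper": 0},{"dx": 0,"dy": 0.003,"dz": 0.112,"yaw": 0,"gripper": 0},{"dx": 0,"dy": 0.003,"dz": 0.122,"yaw": 0,"gripper": 0},{"dx": 0,"dy": 0.003,"dz": 0.122,"yaw": 0,"gripper": 0},{"dx": 0,"dy": 0.003,"dz": 0.122,"yaw": 0,"gripper": 0}]}}

```text
time: 18.45
eef_pos: [0.6217, -0.0139, 0.1909]
ee_rot: [2.336, 2.098, 0.002]
contact_force: [0.7, -0.0, -0.2]
grip_width: 0.695
```

```bash
python3 -c "
from h import *
go(*S(.000,.0165),.036,83.9)
"
```

```text
t=18.4 move [ 0.0001 -0.002   0.0002] yaw -0.0 th 83.9 q6 -0.09 w 0.695 grip [ 0.6217 -0.0139  0.0362] F [ 0.7 -0.  -0.2]
```

{"name": "drive_tool", "arguments": {"steps": [{"dx": 0,"dy": 0,"dz": 0.001,"yaw": 0,"gripper": -1},{"dx": 0,"dy": 0,"dz": 0.001,"yaw": 0,"gripper": -1},{"dx": 0,"dy": 0,"dz": 0.001,"yaw": 0,"gripper": -1},{"dx": 0,"dy": 0,"dz": 0.001,"yaw": 0,"gripper": -1},{"dx": 0,"dy": 0,"dz": -0.04,"yaw": 0,"gripper": -1},{"dx": 0,"dy": 0,"dz": -0.09,"yaw": 0,"gripper": -1},{"dx": 0,"dy": 0,"dz": -0.13,"yaw": 0,"gripper": -1}]}}

```text
time: 19.15
eef_pos: [0.6217, -0.0138, 0.3219]
ee_rot: [2.337, 2.099, 0.001]
contact_force: [0.3, -1.0, -0.2]
grip_width: 0.998
```

```bash
python3 -c "
from h import *
go(.423,-.2055,.16,78.2)
"
```

```text
t=19.1 move [-0.2118 -0.1771  0.0071] yaw 5.7 th 83.9 q6 -0.09 w 0.998 grip [ 0.6217 -0.0138  0.1672] F [ 0.3 -1.  -0.2]
```

{"name": "drive_tool", "arguments": {"steps": [{"dx": -0.212,"dy": -0.177,"dz": 0,"yaw": 5.7,"gripper": -1},{"dx": -0.212,"dy": -0.177,"dz": 0,"yaw": 5.7,"gripper": -1},{"dx": -0.212,"dy": -0.177,"dz": 0,"yaw": 5.7,"gripper": -1},{"dx": -0.212,"dy": -0.177,"dz": 0,"yaw": 5.7,"gripper": -1},{"dx": -0.212,"dy": -0.177,"dz": 0,"yaw": 5.7,"gripper": -1},{"dx": -0.212,"dy": -0.177,"dz": 0,"yaw": 5.7,"gripper": -1},{"dx": -0.212,"dy": -0.177,"dz": 0,"yaw": 5.7,"gripper": -1},{"dx": -0.212,"dy": -0.177,"dz": 0,"yaw": 5.7,"gripper": -1}]}}

```text
time: 19.95
eef_pos: [0.4228, -0.2061, 0.3202]
ee_rot: [2.44, 1.978, 0.001]
contact_force: [-0.3, 0.2, -0.2]
grip_width: 0.998
```

```bash
python3 -c "
from h import *
go(.423,-.2055,.025,78.2)
"
```

```text
t=19.9 move [ 0.0006 -0.      0.1405] yaw -0.1 th 78.1 q6 -0.48 w 0.998 grip [ 0.4228 -0.2061  0.1655] F [-0.3  0.2 -0.2]
```

{"name": "drive_tool", "arguments": {"steps": [{"dx": 0,"dy": 0,"dz": 0.04,"yaw": 0,"gripper": -1},{"dx": 0,"dy": 0,"dz": 0.08,"yaw": 0,"gripper": -1},{"dx": 0,"dy": 0,"dz": 0.12,"yaw": 0,"gripper": -1},{"dx": 0,"dy": 0,"dz": 0.138,"yaw": 0,"gripper": -1},{"dx": 0,"dy": 0,"dz": 0.138,"yaw": 0,"gripper": -0.6},{"dx": 0,"dy": 0,"dz": 0.138,"yaw": 0,"gripper": 0},{"dx": 0,"dy": 0,"dz": 0.138,"yaw": 0,"gripper": 0},{"dx": 0,"dy": 0,"dz": 0.138,"yaw": 0,"gripper": 0},{"dx": 0,"dy": 0,"dz": 0.138,"yaw": 0,"gripper": 0},{"dx": 0,"dy": 0,"dz": 0.138,"yaw": 0,"gripper": 0}]}}

```text
time: 20.95
eef_pos: [0.423, -0.2058, 0.1826]
ee_rot: [2.438, 1.98, 0.0]
contact_force: [0.5, 0.0, -1.9]
grip_width: 0.692
```

{"name": "drive_tool", "arguments": {"steps": [{"dx": 0,"dy": 0,"dz": -0.03,"yaw": 0,"gripper": 0},{"dx": 0,"dy": 0,"dz": -0.08,"yaw": 0,"gripper": 0},{"dx": 0,"dy": 0,"dz": -0.13,"yaw": 0,"gripper": 0},{"dx": 0,"dy": 0,"dz": -0.13,"yaw": 0,"gripper": 0}]}}

```text
time: 21.35
eef_pos: [0.4243, -0.2067, 0.3177]
ee_rot: [2.428, 1.972, 0.004]
contact_force: [0.5, -0.1, -0.1]
grip_width: 0.688
```

```bash
python3 -c "
from h import *
go(*S(.000,.062),.155,83.9)
im,d=cap('top');cv2.imwrite('pics/c8.png',cv2.resize(im[100:230,160:360],(800,520),interpolation=cv2.INTER_CUBIC))
"
```

```text
t=21.4 move [0.2744 0.1471 0.0081] yaw -5.7 th 78.2 q6 -0.48 w 0.688 grip [ 0.4243 -0.2067  0.163 ] F [ 0.5 -0.1 -0.1]
```

View pics/c8.png

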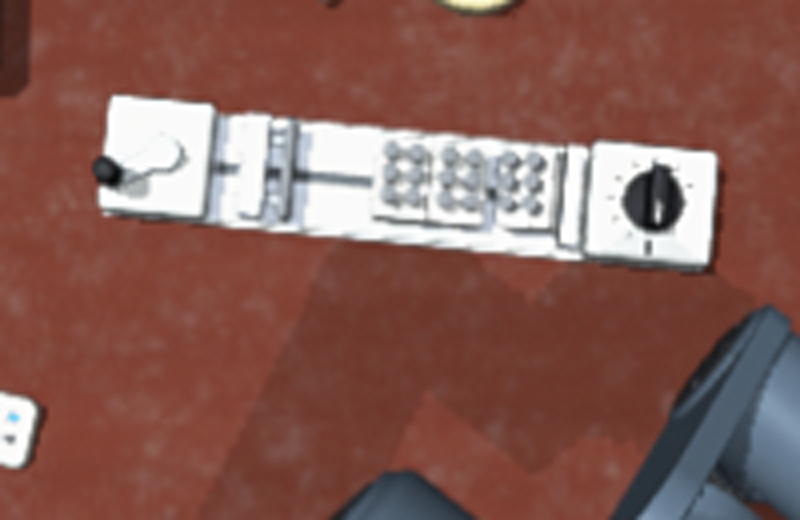

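Three racks stand upright in a row at (405,180), (460,185) and (522,190). The free gap to the pad is about 57 mm, so the fourth rack fits, and the dial is still at Off.

{"name": "drive_tool", "arguments": {"steps": [{"dx": 0.274,"dy": 0.147,"dz": 0,"yaw": -5.7,"gripper": 0},{"dx": 0.274,"dy": 0.147,"dz": 0,"yaw": -5.7,"gripper": 0},{"dx": 0.274,"dy": 0.147,"dz": 0,"yaw": -5.7,"gripper": 0},{"dx": 0.274,"dy": 0.147,"dz": 0,"yaw": -5.7,"gripper": 0},{"dx": 0.274,"dy": 0.147,"dz": 0,"yaw": -5.7,"gripper": 0},{"dx": 0.274,"dy": 0.147,"dz": 0,"yaw": -5.7,"gripper": 0},{"dx": 0.274,"dy": 0.147,"dz": 0,"yaw": -5.7,"gripper": 0},{"dx": 0.274,"dy": 0.147,"dz": 0,"yaw": -5.7,"gripper": 0},{"dx": 0.274,"dy": 0.147,"dz": 0,"yaw": -5.7,"gripper": 0}]}}

```text
time: 22.3
eef_pos: [0.6217, 0.0319, 0.3103]
ee_rot: [-2.335, -2.098, 0.005]
contact_force: [-0.5, 0.0, -1.7]
grip_width: 0.693
```

```bash
python3 -c "
from h import *
go(*S(-.003,.063),.037,83.9)
"
```

```text
t=22.3 move [0.0012 0.0005 0.1186] yaw -0.0 th 83.9 q6 -0.02 w 0.693 grip [0.6217 0.0319 0.1556] F [-0.5  0.  -1.7]
```

{"name": "drive_tool", "arguments": {"steps": [{"dx": 0.001,"dy": -0.002,"dz": 0.04,"yaw": 0,"gripper": 0},{"dx": 0.001,"dy": -0.002,"dz": 0.08,"yaw": 0,"gripper": 0},{"dx": 0.001,"dy": -0.002,"dz": 0.1,"yaw": 0,"gripper": 0},{"dx": 0.001,"dy": -0.002,"dz": 0.112,"yaw": 0,"gripper": 0},{"dx": 0.001,"dy": -0.002,"dz": 0.12,"yaw": 0,"gripper": 0},{"dx": 0.001,"dy": -0.002,"dz": 0.12,"yaw": 0,"gripper": 0},{"dx": 0.001,"dy": -0.002,"dz": 0.12,"yaw": 0,"gripper": 0}]}}

```text
time: 23.0
eef_pos: [0.6214, 0.0331, 0.193]
ee_rot: [2.337, 2.098, 0.002]
contact_force: [0.6, -0.4, -0.6]
grip_width: 0.693
```

```bash
python3 -c "
from h import *
go(*S(-.003,.063),.037,83.9)
"
```

```text
t=23.0 move [-0.0001  0.0003  0.0013] yaw -0.1 th 83.8 q6 -0.02 w 0.693 grip [0.6214 0.0331 0.0383] F [ 0.6 -0.4 -0.6]
```

{"name": "drive_tool", "arguments": {"steps": [{"dx": 0,"dy": 0,"dz": 0.002,"yaw": 0,"gripper": 0},{"dx": 0,"dy": 0,"dz": 0.002,"yaw": 0,"gripper": -1},{"dx": 0,"dy": 0,"dz": 0.002,"yaw": 0,"gripper": -1},{"dx": 0,"dy": 0,"dz": 0.002,"yaw": 0,"gripper": -1},{"dx": 0,"dy": 0,"dz": 0.002,"yaw": 0,"gripper": -1},{"dx": 0,"dy": 0,"dz": -0.04,"yaw": 0,"gripper": -1},{"dx": 0,"dy": 0,"dz": -0.09,"yaw": 0,"gripper": -1},{"dx": 0,"dy": 0,"dz": -0.13,"yaw": 0,"gripper": -0.2},{"dx": 0,"dy": 0,"dz": -0.13,"yaw": 0,"gripper": -0.2}]}}

```text
time: 23.9
eef_pos: [0.6232, 0.0335, 0.3286]
ee_rot: [2.329, 2.093, 0.014]
contact_force: [1.0, -0.9, -0.6]
grip_width: 0.693
```

```bash
python3 -c "
from h import *
f=lambda u,v:[(u+.5)/4+160-.5,(v+.5)/4+100-.5]
h=onz('top',[f(104,170)],.1)[0]; print('handle',h,'axis hub',onz('top',[f(168,154)],.056), 'S axis',S(0,.19))
go(.621,.193,.16,83.9)
im,d=cap('scene');cv2.imwrite('pics/c9.png',cv2.resize(im[130:280,90:290],(800,600),interpolation=cv2.INTER_CUBIC))
"
```

```text
handle [0.62006092 0.1949055  0.1       ] axis hub [[0.63871527 0.15503167 0.056     ]] S axis [0.63819017 0.15892421]
t=23.9 move [ 0.1584 -0.0194  0.0136] yaw -0.0 th 83.9 q6 -0.02 w 0.693 grip [0.6232 0.0335 0.1739] F [ 1.  -0.9 -0.6]
```

View pics/c9.png

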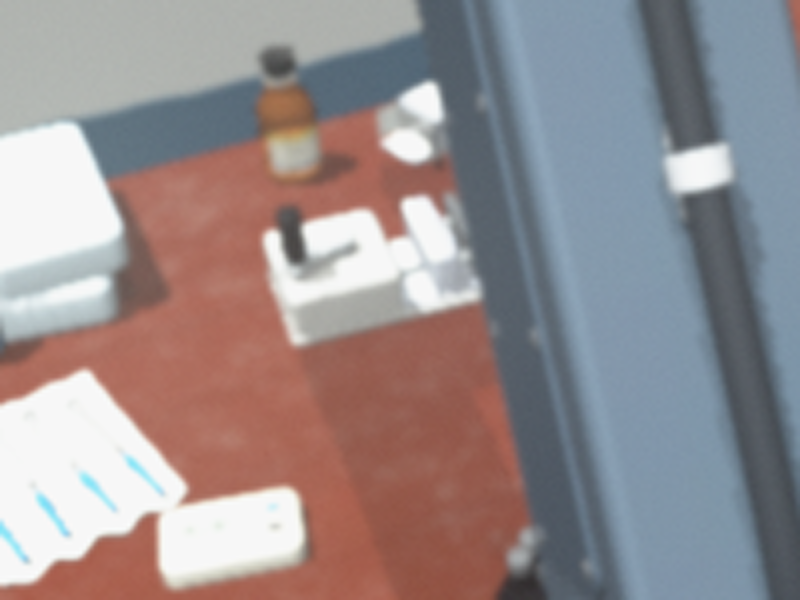

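The scene crop shows the handle upright, from (289,212) at the top to (295,260), and the logger untouched. The handle's top is at about (0.620,0.194). Moving above it, then checking the fourth rack.

{"name": "drive_tool", "arguments": {"steps": [{"dx": 0.159,"dy": -0.02,"dz": 0,"yaw": 0,"gripper": -0.2},{"dx": 0.159,"dy": -0.02,"dz": 0,"yaw": 0,"gripper": -0.2},{"dx": 0.159,"dy": -0.02,"dz": 0,"yaw": 0,"gripper": -0.2},{"dx": 0.159,"dy": -0.02,"dz": 0,"yaw": 0,"gripper": -0.2},{"dx": 0.159,"dy": -0.02,"dz": 0,"yaw": 0,"gripper": -0.2},{"dx": 0.159,"dy": -0.02,"dz": 0,"yaw": 0,"gripper": -0.2}]}}

```text
time: 24.55
eef_pos: [0.6178, 0.1931, 0.3207]
ee_rot: [-2.336, -2.099, 0.004]
contact_force: [-0.5, -1.1, -0.0]
grip_width: 0.594
```

```bash
python3 -c "
from h import *
print('scene handle top', onz('scene',[[(290+.5)/4+90-.5,(212+.5)/4+130-.5]],.1))
go(.620,.194,.082,83.9)
im,d=cap('top');a=cv2.resize(im[100:230,160:360],(800,520),interpolation=cv2.INTER_CUBIC)
im,d=cap('scene');b=cv2.resize(im[130:280,90:290],(800,600),interpolation=cv2.INTER_CUBIC)
cv2.imwrite('pics/c10.png',cv2.resize(np.vstack([a,b]),None,fx=.53,fy=.53,interpolation=cv2.INTER_AREA))
"
```

```text
scene handle top [[0.6194134 0.1981397 0.1      ]]
t=24.6 move [0.0012 0.0023 0.084 ] yaw -0.0 th 83.9 q6 0.24 w 0.594 grip [0.6178 0.1931 0.166 ] F [-0.5 -1.1 -0. ]
```

View pics/c10.png

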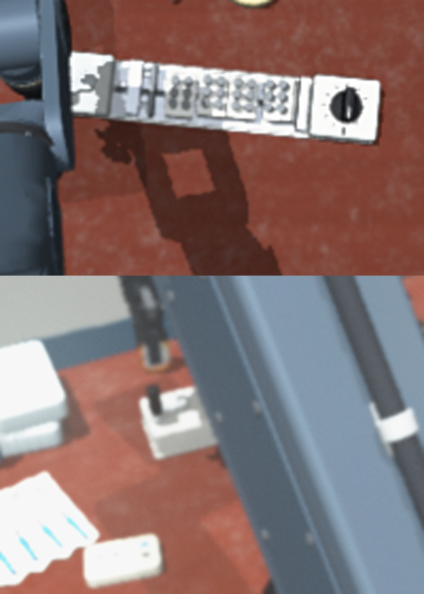

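All four racks stand upright in the bay, and the empty gripper is above the handle. Going down to grip it.

{"name": "drive_tool", "arguments": {"steps": [{"dx": 0.002,"dy": 0.002,"dz": 0.04,"yaw": 0,"gripper": -0.2},{"dx": 0.002,"dy": 0.002,"dz": 0.07,"yaw": 0,"gripper": -0.2},{"dx": 0.002,"dy": 0.002,"dz": 0.084,"yaw": 0,"gripper": -0.2},{"dx": 0.002,"dy": 0.002,"dz": 0.084,"yaw": 0,"gripper": 0.3},{"dx": 0.002,"dy": 0.002,"dz": 0.084,"yaw": 0,"gripper": 1},{"dx": 0.002,"dy": 0.002,"dz": 0.084,"yaw": 0,"gripper": 1},{"dx": 0.002,"dy": 0.002,"dz": 0.084,"yaw": 0,"gripper": 1},{"dx": 0.002,"dy": 0.002,"dz": 0.084,"yaw": 0,"gripper": 1}], "squeeze": 25}}

```text
time: 25.45
eef_pos: [0.6212, 0.1951, 0.2391]
ee_rot: [2.335, 2.098, 0.003]
contact_force: [2.4, -3.7, -1.5]
grip_width: 0.214
```

```bash
python3 -c "
from h import *
go(.620,.195,.082,83.9)
"
```

```text
t=25.4 move [-0.0003 -0.0012  0.0024] yaw -0.0 th 83.9 q6 0.24 w 0.214 grip [0.6212 0.1951 0.0844] F [ 2.4 -3.7 -1.5]
```

```bash
python3 -c "
from h import *
def arc(a0,angs):
    a0=np.radians(a0);a=np.radians(angs); print([(round(.04*(np.sin(t)-np.sin(a0)),4),round(-.04*(np.cos(t)-np.cos(a0)),4)) for t in a])
arc(59,59+20*np.arange(1,11)); arc(259,259+20*np.arange(1,11))
"
```

```text
[(np.float64(0.005), np.float64(0.013)), (np.float64(0.0052), np.float64(0.0269)), (np.float64(0.0007), np.float64(0.04)), (np.float64(-0.008), np.float64(0.0508)), (np.float64(-0.02), np.float64(0.0579)), (np.float64(-0.0336), np.float64(0.0606)), (np.float64(-0.0473), np.float64(0.0584)), (np.float64(-0.0595), np.float64(0.0517)), (np.float64(-0.0686), np.float64(0.0412)), (np.float64(-0.0736), np.float64(0.0282))]
[(np.float64(-0.0002), np.float64(-0.0139)), (np.float64(0.0043), np.float64(-0.027)), (np.float64(0.013), np.float64(-0.0378)), (np.float64(0.0249), np.float64(-0.045)), (np.float64(0.0386), np.float64(-0.0476)), (np.float64(0.0523), np.float64(-0.0455)), (np.float64(0.0644), np.float64(-0.0387)), (np.float64(0.0736), np.float64(-0.0282)), (np.float64(0.0785), np.float64(-0.0153)), (np.float64(0.0788), np.float64(-0.0014))]
```

{"name": "drive_tool", "arguments": {"steps": [{"dx": 0.005,"dy": 0.013,"dz": 0,"yaw": 0,"gripper": 1},{"dx": 0.005,"dy": 0.027,"dz": 0,"yaw": 0,"gripper": 1},{"dx": 0.001,"dy": 0.04,"dz": 0,"yaw": 0,"gripper": 1},{"dx": -0.008,"dy": 0.051,"dz": 0,"yaw": 0,"gripper": 1},{"dx": -0.02,"dy": 0.058,"dz": 0,"yaw": 0,"gripper": 1}]}}

```text
time: 25.95
eef_pos: [0.6767, 0.1719, 0.2393]
ee_rot: [-2.336, -2.098, -0.01]
contact_force: [0.9, 6.5, -0.5]
grip_width: 0.214
```

```bash
cat >> h.py <<'E'
def crank():
    o=r.observe(); d=RS.T@(o['eef_pos'][:2]-S(0,.19)); print('t %.1f rad %.4f ang %.1f'%(o['time'],np.hypot(*d),np.degrees(np.arctan2(d[1],-d[0]))%360),'F_sh',(RS.T@o['contact_force'][:2]).round(1),'fz',o['contact_force'][2].round(1),'w',o['grip_width'].round(3),'z',(o['eef_pos'][2]-.1547).round(3),'shk',d.round(4))
E
python3 -c "
from h import *
crank()"
```

```text
Traceback (most recent call last):
  File "h.py", line 34, in crank
    o=r.observe(); d=RS.T@(o['eef_pos'][:2]-S(0,.19)); print('t %.1f rad %.4f ang %.1f'%(o['time'],np.hypot(*d),np.degrees(np.arctan2(d[1],-d[0]))%360),'F_sh',(RS.T@o['contact_force'][:2]).round(1),'fz',o['contact_force'][2].round(1),'w',o['grip_width'].round(3),'z',(o['eef_pos'][2]-.1547).round(3),'shk',d.round(4))
                                                                                                                                                                                                                                              ^^^^^^^^^^^^^^^^^^^^^
AttributeError: 'float' object has no attribute 'round'
```

{"name": "drive_tool", "arguments": {"steps": [{"dx": -0.0135,"dy": 0.0025,"dz": 0,"yaw": 0,"gripper": 1},{"dx": -0.027,"dy": 0.0005,"dz": 0,"yaw": 0,"gripper": 1},{"dx": -0.0395,"dy": -0.0065,"dz": 0,"yaw": 0,"gripper": 1},{"dx": -0.0485,"dy": -0.017,"dz": 0,"yaw": 0,"gripper": 1},{"dx": -0.0535,"dy": -0.03,"dz": 0,"yaw": 0,"gripper": 1},{"dx": -0.054,"dy": -0.0435,"dz": 0,"yaw": 0,"gripper": 1},{"dx": -0.0495,"dy": -0.057,"dz": 0,"yaw": 0,"gripper": 1},{"dx": -0.0405,"dy": -0.0675,"dz": 0,"yaw": 0,"gripper": 1},{"dx": -0.0285,"dy": -0.075,"dz": 0,"yaw": 0,"gripper": 1},{"dx": -0.015,"dy": -0.0775,"dz": 0,"yaw": 0,"gripper": 1}]}}

```text
time: 26.95
eef_pos: [0.5986, 0.1624, 0.2392]
ee_rot: [2.333, 2.096, 0.006]
contact_force: [6.3, -4.9, -4.3]
grip_width: 0.212
```

```bash
sed -i "s/(o\['eef_pos'\]\[2\]-.1547).round(3)/round(float(o['eef_pos'][2])-.1547,3)/; s/o\['contact_force'\]\[2\].round(1)/round(float(o['contact_force'][2]),1)/; s/o\['grip_width'\].round(3)/round(float(o['grip_width']),3)/" h.py
python3 -c "
from h import *
crank()
im,d=cap('top');cv2.imwrite('pics/c11.png',cv2.resize(im[100:200,170:350],(800,444),interpolation=cv2.INTER_CUBIC))"
```

```text
t 26.9 rad 0.0397 ang 358.9 F_sh [ 6.8 -4.2] fz -4.3 w 0.212 z 0.084 shk [-0.0397 -0.0008]
```

View pics/c11.png

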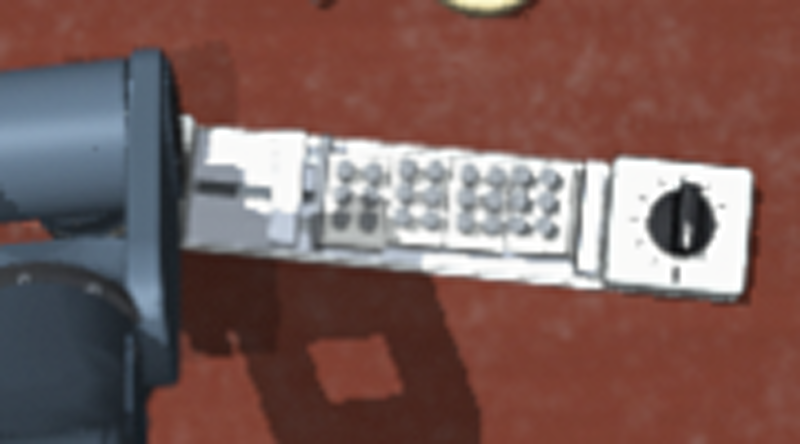

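The racks are still upright, with the pad about 5 mm short of full contact (slide about 40 mm). I'll continue in smaller steps.

{"name": "drive_tool", "arguments": {"steps": [{"dx": 0.0135,"dy": 0.002,"dz": 0,"yaw": 0,"gripper": 1},{"dx": 0.026,"dy": 0.009,"dz": 0,"yaw": 0,"gripper": 1},{"dx": 0.026,"dy": 0.009,"dz": 0,"yaw": 0,"gripper": 1}]}}

```text
time: 27.3
eef_pos: [0.6112, 0.1884, 0.2391]
ee_rot: [2.333, 2.098, 0.009]
contact_force: [4.8, -0.6, -2.6]
grip_width: 0.213
```

```bash
python3 -c "
from h import *
crank()"
```

```text
t 27.3 rad 0.0400 ang 41.4 F_sh [ 4.8 -0.1] fz -2.6 w 0.213 z 0.084 shk [-0.03    0.0264]
```

{"name": "drive_tool", "arguments": {"steps": [{"dx": 0.007,"dy": 0.0075,"dz": 0,"yaw": 0,"gripper": 1},{"dx": 0.012,"dy": 0.0165,"dz": 0,"yaw": 0,"gripper": 1},{"dx": 0.0145,"dy": 0.027,"dz": 0,"yaw": 0,"gripper": 1},{"dx": 0.0145,"dy": 0.027,"dz": 0,"yaw": 0,"gripper": 1}]}}

```text
time: 27.7
eef_pos: [0.6379, 0.1992, 0.239]
ee_rot: [2.337, 2.099, 0.001]
contact_force: [-0.6, -2.1, 3.5]
grip_width: 0.212
```

```bash
python3 -c "
from h import *
crank()"
```

```text
t 27.7 rad 0.0403 ang 83.4 F_sh [-0.4 -2.2] fz 3.5 w 0.212 z 0.084 shk [-0.0046  0.04  ]
```

{"name": "drive_tool", "arguments": {"steps": [{"dx": 0.0005,"dy": 0.005,"dz": 0,"yaw": 0,"gripper": 1},{"dx": 0,"dy": 0.0105,"dz": 0,"yaw": 0,"gripper": 1},{"dx": 0,"dy": 0.0105,"dz": 0,"yaw": 0,"gripper": 1}]}}

```text
time: 28.0
eef_pos: [0.6472, 0.1985, 0.2389]
ee_rot: [-2.336, -2.098, 0.001]
contact_force: [-3.5, -0.7, 5.3]
grip_width: 0.215
```

```bash
python3 -c "
from h import *
crank()"
```

```text
t 28.0 rad 0.0405 ang 96.8 F_sh [-3.4 -1. ] fz 5.3 w 0.215 z 0.084 shk [0.0048 0.0403]
```

{"name": "drive_tool", "arguments": {"steps": [{"dx": 0,"dy": 0,"dz": 0,"yaw": 0,"gripper": 0.2},{"dx": 0,"dy": 0,"dz": 0,"yaw": 0,"gripper": 0},{"dx": 0,"dy": 0,"dz": 0,"yaw": 0,"gripper": 0},{"dx": 0,"dy": 0,"dz": -0.03,"yaw": 0,"gripper": 0},{"dx": 0,"dy": 0,"dz": -0.08,"yaw": 0,"gripper": 0},{"dx": 0,"dy": -0.1,"dz": -0.1,"yaw": 0,"gripper": 0},{"dx": 0,"dy": -0.2,"dz": -0.1,"yaw": 0,"gripper": 0},{"dx": 0,"dy": -0.2,"dz": -0.1,"yaw": 0,"gripper": 0},{"dx": 0,"dy": -0.2,"dz": -0.1,"yaw": 0,"gripper": 0},{"dx": 0,"dy": -0.2,"dz": -0.1,"yaw": 0,"gripper": 0}]}}

```text
time: 29.0
eef_pos: [0.441, 0.2196, 0.3372]
ee_rot: [-2.33, -2.098, 0.016]
contact_force: [-0.3, -0.4, -0.5]
grip_width: 0.505
```

```bash
python3 -c "
from h import *
go(*S(0.002,-.1665),.2,173.9)
im,d=cap('top');cv2.imwrite('pics/c12.png',cv2.resize(im[110:180,180:340],(800,350),interpolation=cv2.INTER_CUBIC))"
```

```text
t=29.0 move [-0.3963  0.2035 -0.0185] yaw -89.9 th 84.0 q6 0.34 w 0.505 grip [0.441  0.2196 0.1825] F [-0.3 -0.4 -0.5]
```

View pics/c12.png

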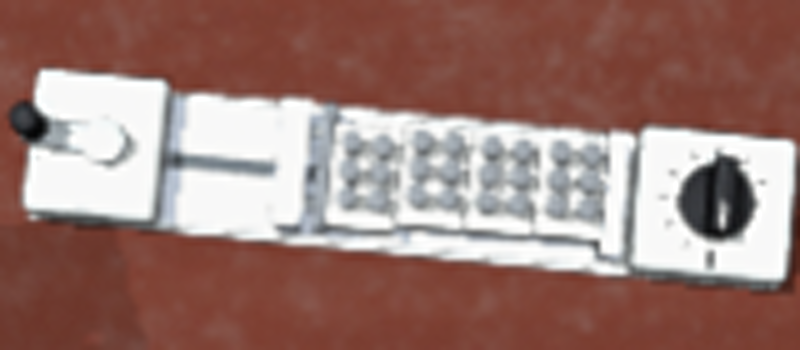

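The row is closed up tight against the fixed jaw, and crank geometry puts the pad at about 5–6 mm. To check the pad compression itself, I'll rectify before and after pictures onto the jaw-top plane.

```bash
python3 -c "
from h import *
im,d=cap('top'); np.savez('pics/top12.npz',im=im,d=d)
a=np.load('pics/top0.npz')['im']
ys=np.arange(.24,-.12,-.0005); xs=np.arange(.042,-.042,-.0005)
X,Y=np.meshgrid(xs,ys,indexing='ij'); W=O+np.stack([X,Y],-1).reshape(-1,2)@RS.T
uv=proj('top',np.c_[W,np.full(len(W),.042)]).reshape(X.shape+(2,)).astype(np.float32)
R=[cv2.remap(i,uv[...,0],uv[...,1],cv2.INTER_CUBIC) for i in (a,im)]
# shift after picture by 44.2 mm (slide 6.5->50.7) so the jaw bodies line up
s=lambda i,y0:i[:,int((.24-y0)/.0005):int((.24-y0)/.0005)+180]
A=s(R[0],.15);B=s(R[1],.15-.0442)
cv2.imwrite('pics/c13.png',cv2.resize(np.vstack([A,np.zeros((6,180,3),np.uint8),B]),None,fx=1.7*2,fy=1.7,interpolation=cv2.INTER_CUBIC))
for n,i in(('before',A),('after',B)): print(n,[int(v) for v in cv2.cvtColor(i,6)[40:130].mean(0)[::4]])
"
```

```text
before [163, 167, 186, 209, 221, 223, 223, 228, 236, 242, 244, 245, 245, 246, 248, 241, 206, 147, 125, 149, 165, 162, 157, 161, 163, 152, 114, 101, 127, 155, 166, 165, 175, 198, 217, 223, 224, 223, 222, 222, 222, 221, 221, 222, 222]
after [226, 226, 226, 226, 226, 226, 226, 230, 240, 246, 249, 248, 248, 249, 252, 245, 215, 169, 143, 151, 164, 170, 165, 168, 207, 235, 230, 207, 178, 160, 150, 157, 176, 192, 194, 189, 181, 174, 164, 156, 155, 167, 181, 185, 206]
```

View pics/c13.png

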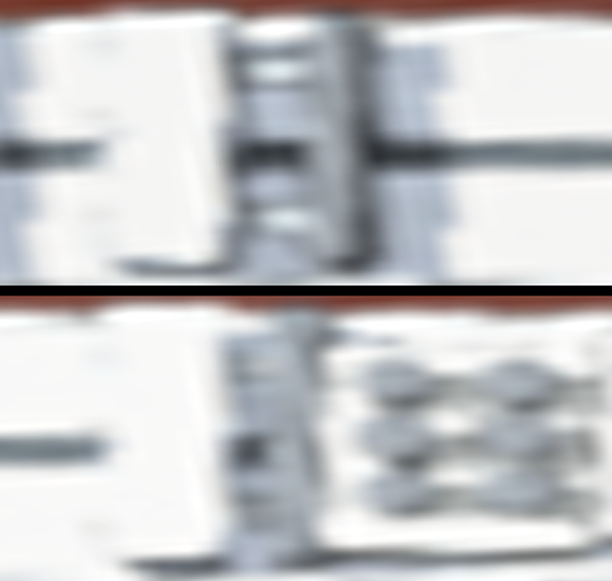

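The jaw bodies line up exactly, so the slide is confirmed. The gap behind the pad went from about 10.3 mm to 5.4 mm, which means the pad is pressed back about 5 mm and lies in the good range. Now to the dial.

{"name": "drive_tool", "arguments": {"steps": [{"dx": -0.396,"dy": 0.2035,"dz": 0,"yaw": -89.9,"gripper": -0.3},{"dx": -0.396,"dy": 0.2035,"dz": 0,"yaw": -89.9,"gripper": -0.3},{"dx": -0.396,"dy": 0.2035,"dz": 0,"yaw": -89.9,"gripper": -0.3},{"dx": -0.396,"dy": 0.2035,"dz": 0,"yaw": -89.9,"gripper": -0.3},{"dx": -0.396,"dy": 0.2035,"dz": 0,"yaw": -89.9,"gripper": -0.3},{"dx": -0.396,"dy": 0.2035,"dz": 0,"yaw": -89.9,"gripper": -0.3},{"dx": -0.396,"dy": 0.2035,"dz": 0,"yaw": -89.9,"gripper": -0.3},{"dx": -0.396,"dy": 0.2035,"dz": 0,"yaw": -89.9,"gripper": -0.3},{"dx": -0.396,"dy": 0.2035,"dz": 0,"yaw": -89.9,"gripper": -0.3},{"dx": -0.396,"dy": 0.2035,"dz": 0,"yaw": -89.9,"gripper": -0.3}]}}

```text
time: 30.1
eef_pos: [0.6117, -0.2023, 0.3382]
ee_rot: [0.401, 3.11, -0.005]
contact_force: [0.9, 0.2, -0.4]
grip_width: 0.649
```

```bash
python3 -c "
from h import *
go(.603,-.1950,.077,173.9)"
```

```text
t=30.1 move [0.011  0.0052 0.1064] yaw -8.6 th 165.3 q6 -1.81 w 0.649 grip [ 0.6117 -0.2023  0.1835] F [ 0.9  0.2 -0.4]
```

{"name": "drive_tool", "arguments": {"steps": [{"dx": 0,"dy": 0,"dz": 0,"yaw": -8.6,"gripper": -0.3},{"dx": 0,"dy": 0,"dz": 0,"yaw": -8.6,"gripper": -0.3},{"dx": 0,"dy": 0,"dz": 0.03,"yaw": -8.6,"gripper": -0.3},{"dx": 0,"dy": 0,"dz": 0.03,"yaw": -8.6,"gripper": -0.3}]}}

```text
time: 30.5
eef_pos: [0.6082, -0.1955, 0.3047]
ee_rot: [-0.174, -3.131, -0.005]
contact_force: [-0.1, 0.6, -0.4]
grip_width: 0.65
```

```bash
python3 -c "
from h import *
go(.603,-.1950,.077,173.9)"
```

```text
t=30.5 move [ 0.0047 -0.0002  0.073 ] yaw -0.3 th 173.6 q6 -1.95 w 0.650 grip [ 0.6082 -0.1955  0.15  ] F [-0.1  0.6 -0.4]
```

{"name": "drive_tool", "arguments": {"steps": [{"dx": 0.0045,"dy": 0,"dz": 0.03,"yaw": 0,"gripper": -0.3},{"dx": 0.0045,"dy": 0,"dz": 0.055,"yaw": 0,"gripper": -0.3},{"dx": 0.0045,"dy": 0,"dz": 0.073,"yaw": 0,"gripper": -0.3},{"dx": 0.0045,"dy": 0,"dz": 0.073,"yaw": 0,"gripper": -0.3},{"dx": 0.0045,"dy": 0,"dz": 0.073,"yaw": 0,"gripper": 1},{"dx": 0.0045,"dy": 0,"dz": 0.073,"yaw": 0,"gripper": 1},{"dx": 0.0045,"dy": 0,"dz": 0.073,"yaw": 0,"gripper": 1},{"dx": 0.0045,"dy": 0,"dz": 0.073,"yaw": 0,"gripper": 1},{"dx": 0.0045,"dy": 0,"dz": 0.073,"yaw": 0,"gripper": 1},{"dx": 0.0045,"dy": 0,"dz": 0.073,"yaw": 0,"gripper": 1}], "squeeze": 30}}

```text
time: 31.5
eef_pos: [0.6052, -0.1951, 0.2368]
ee_rot: [0.17, 3.134, -0.0]
contact_force: [1.3, 3.4, 6.3]
grip_width: 0.154
```

```bash
python3 -c "
from h import *
go(.603,-.1950,.077,173.9)"
```

```text
t=31.5 move [ 0.0022 -0.0002  0.005 ] yaw -0.1 th 173.8 q6 -1.95 w 0.154 grip [ 0.6052 -0.1951  0.0821] F [1.3 3.4 6.3]
```

{"name": "drive_tool", "arguments": {"steps": [{"dx": 0,"dy": 0,"dz": 0,"yaw": 7.5,"gripper": 1},{"dx": 0,"dy": 0,"dz": 0,"yaw": 15,"gripper": 1},{"dx": 0,"dy": 0,"dz": 0,"yaw": 22.5,"gripper": 1},{"dx": 0,"dy": 0,"dz": 0,"yaw": 30,"gripper": 1},{"dx": 0,"dy": 0,"dz": 0,"yaw": 30,"gripper": 1},{"dx": 0,"dy": 0,"dz": 0,"yaw": 37.5,"gripper": 1},{"dx": 0,"dy": 0,"dz": 0,"yaw": 45,"gripper": 1},{"dx": 0,"dy": 0,"dz": 0,"yaw": 52.5,"gripper": 1},{"dx": 0,"dy": 0,"dz": 0,"yaw": 60,"gripper": 1},{"dx": 0,"dy": 0,"dz": 0,"yaw": 60,"gripper": 1}]}}

```text
time: 32.5
eef_pos: [0.6038, -0.1972, 0.2367]
ee_rot: [1.716, 2.63, -0.007]
contact_force: [-4.7, -4.6, 7.9]
grip_width: 0.152
```

```bash
python3 -c "
from h import *
go(.603,-.1950,.077,113.9); print(r.observe()['torque'])"
```

```text
t=32.5 move [0.0024 0.0002 0.005 ] yaw -0.1 th 113.8 q6 -0.90 w 0.152 grip [ 0.6038 -0.1972  0.082 ] F [-4.7 -4.6  7.9]
[-0.72297062  0.89394701 -0.01379177]
```

{"name": "drive_tool", "arguments": {"steps": [{"dx": 0.001,"dy": 0,"dz": 0,"yaw": 7.5,"gripper": 1},{"dx": 0.001,"dy": 0,"dz": 0,"yaw": 15,"gripper": 1},{"dx": 0.001,"dy": 0,"dz": 0,"yaw": 22.5,"gripper": 1},{"dx": 0.001,"dy": 0,"dz": 0,"yaw": 30,"gripper": 1},{"dx": 0.001,"dy": 0,"dz": 0,"yaw": 30,"gripper": 1},{"dx": 0.001,"dy": 0,"dz": 0,"yaw": 37.5,"gripper": 1},{"dx": 0.001,"dy": 0,"dz": 0,"yaw": 45,"gripper": 1},{"dx": 0.001,"dy": 0,"dz": 0,"yaw": 52.5,"gripper": 1},{"dx": 0.001,"dy": 0,"dz": 0,"yaw": 60,"gripper": 1},{"dx": 0.001,"dy": 0,"dz": 0,"yaw": 60,"gripper": 1}]}}

```text
time: 33.5
eef_pos: [0.6014, -0.1967, 0.2367]
ee_rot: [-2.801, -1.421, 0.014]
contact_force: [-11.0, -7.5, 12.6]
grip_width: 0.154
```

```bash
python3 -c "
from h import *
go(.603,-.1950,.077,53.9); print(r.observe()['torque'])"
```

```text
t=33.5 move [0.0024 0.0003 0.005 ] yaw -0.1 th 53.8 q6 0.15 w 0.154 grip [ 0.6014 -0.1967  0.082 ] F [-11.   -7.5  12.6]
[-1.11510256  1.92770243  0.01989029]
```

{"name": "drive_tool", "arguments": {"steps": [{"dx": 0,"dy": 0,"dz": 0,"yaw": 0,"gripper": -0.2},{"dx": 0,"dy": 0,"dz": 0,"yaw": 0,"gripper": -0.2},{"dx": 0,"dy": 0,"dz": 0,"yaw": 0,"gripper": -0.2},{"dx": 0,"dy": 0,"dz": -0.04,"yaw": 0,"gripper": -0.2},{"dx": 0,"dy": 0,"dz": -0.09,"yaw": 0,"gripper": -0.2},{"dx": -0.25,"dy": -0.1,"dz": -0.12,"yaw": 0,"gripper": -0.2},{"dx": -0.25,"dy": -0.1,"dz": -0.12,"yaw": 0,"gripper": -0.2},{"dx": -0.25,"dy": -0.1,"dz": -0.12,"yaw": 0,"gripper": -0.2},{"dx": -0.25,"dy": -0.1,"dz": -0.12,"yaw": 0,"gripper": -0.2},{"dx": -0.25,"dy": -0.1,"dz": -0.12,"yaw": 0,"gripper": -0.2}]}}

```text
time: 34.5
eef_pos: [0.3921, -0.3267, 0.3529]
ee_rot: [2.8, 1.423, 0.0]
contact_force: [0.2, -1.4, -0.2]
grip_width: 0.601
```

```bash
python3 -c "
from h import *
go(.603,-.1950,.077,53.9)
im,d=cap('top');cv2.imwrite('pics/c14.png',cv2.resize(im[110:260,140:360],(800,545),interpolation=cv2.INTER_CUBIC))"
```

```text
t=34.5 move [0.2307 0.0926 0.1212] yaw -0.0 th 53.9 q6 -0.28 w 0.601 grip [ 0.3921 -0.3267  0.1982] F [ 0.2 -1.4 -0.2]
```

View pics/c14.png

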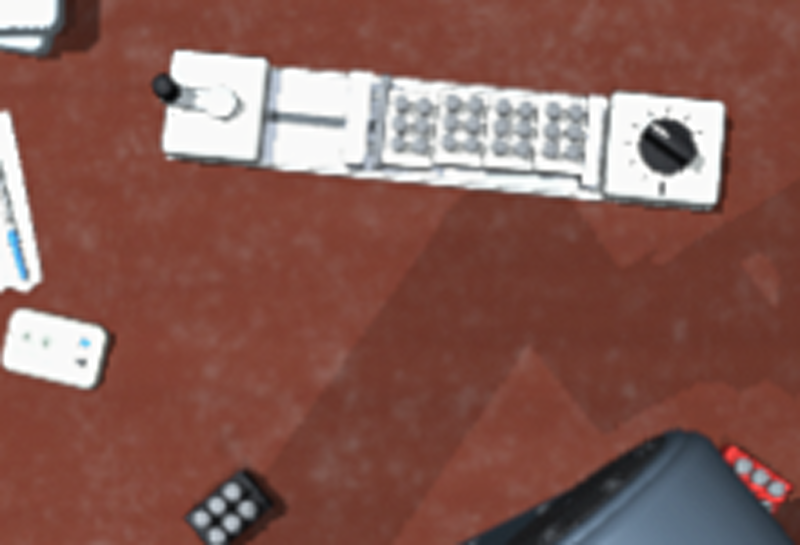

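The last picture shows the pointer line up-left at (656,128), four marks clockwise of the long mark at (662,188). All four racks are upright in a closed row, the logger hasn't moved, and the robot is clear of everything.

```bash
python3 -c "
from rig import r
print(r.job_done())"
```

```text
the job is handed in; nothing more can be done
None
```

The tube shaker is set up as asked and the job is handed in at about 35 s of the 210 s allowed; the hand-in gives no verdict.

**What I did, in order:**
1. I turned the dial back three clicks to Off.
2. I stood all four white racks upright in the bay. One was knocked aside mid-run, so I found it again and placed it too.
3. I cranked clockwise about 400° from where the handle stood, until the pad squeezed the row.
4. I turned the dial four clicks clockwise, to the fourth mark.

**Last checks:**
- **Squeeze:** the before and after pictures show the pad pressed back about 5 mm. The crank angle gives 5–6 mm, so both lie in the 4–8 mm good range.
- **Dial:** the pointer stands at the fourth mark, and almost no turning force was left on it before I let go.
- **Surroundings:** the racks are upright in a closed row, and the logger and both look-alikes have not been moved. The gripper is touching nothing.

**What disagreed or was off:**
- The first rack met about 13 N of sideways force while I lowered it next to the fixed jaw, so I shifted it 3–5 mm before letting go.
- On the second dial grip the tool sat 5 mm higher than intended, with up to about 13 N upward force. The dial still turned correctly.
- The row of racks sits about 5 mm off centre toward the back of the platform, but still fully on it.

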